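Lay out the sample inspection row

ROBOT

A 7-joint arm with a two-finger parallel gripper is mounted at the origin on a cart in front of the work surface, level with it; the furniture and walls round the work are solid. World frame = base frame: x ahead of the robot, y to its left, z up, the work surface at z = 0. Lengths are in mm, angles in rad, forces in N, time in s.
With the tool pointing down it reaches from about 375 to 925 mm from the base axis. Payload 3.1 kg.
Tool frame: the origin (TCP) lies where the fingers leave the gripper's body, on its centre line; the fingertips stand 73 mm ahead of it and the grasp point (between the pads) lies 54 mm ahead of it (r.tcp_to_tips is the distance from the TCP to the fingertips, in mm); z points along the fingers, y is the line along which they close (so a half turn about z gives the same grasp; the last joint's range is limited). The gripper opens to 85 mm and grips with 20 to 120 N. Pads are 22 mm wide; open, the fingers measure 114 mm over their backs; the gripper's body (76 mm by 85 mm) begins 54 mm behind the grasp point. The pads swing forward as they close: fully open they stand 13 mm farther back than shut.
Start: joints at [-1.218, 0.383, 0.044, 1.598, -0.018, 1.161, -0.05], TCP at [283.177, 585.077, 303.869] pointing down, gripper open.
Joint ranges: [-2.61, 2.61], [-0.41, 2.15], [-1.48, 1.57], [0, 2.5], [-1.57, 4.71], [0.05, 1.97], [-2.85, 2.85]. Speed limits (rad/s): [2.79, 2.79, 3.14, 3.14, 3.14, 3.14, 3.14].

INTERFACE

Orientations are given as a 3x3 rotation matrix whose columns are the frame's x, y, z axes.
In Python, from plant import r gives the robot as it stands. The module is installed in compiled form; this text tells all that it offers.
- The arm moves only by the tool drive_tool, never from a script. Its argument "series" is one flat list of numbers, 7 for each row, row after row: the turn, a rotation vector about the tool's x, y, z in units of 5 degrees (1.0 is 5 degrees), then the shift along the tool's x, y, z in units of 40 mm (1.0 is 40 mm), then the opening, from 0 (shut) to 1 (fully open). In form: [rx, ry, rz, x, y, z, grip, rx, ry, rz, x, y, z, grip, ...]. A call has 1 to 20 rows; each row shifts and turns the commanded pose from where the row before left it, along the tool's axes as they then stand; what a row does not reach is not made up. A row lasts 1/12 s, in which the tool goes at most 41.7 mm and 7.16 degrees, less where a joint would pass 70% of its speed; a pose out of reach is approached as far as the arm can. A call is refused whole if a number of a shift passes 1 or a number of a turn 1, either way. A call with a gripper value outside its range is refused whole. The fingers move at their own pace and stop on an object; "force" is the grip in N (left out, the last holds). Time passes only in rows, so rows that do not move let the fingers close. It gives the time, the measured TCP pose, the force, the opening and the grip force at its end, in the units of the state.
- r.get_state(): the state, without advancing time (a new reading comes with each control period).
- r.read_camera(name): name is "side" or "top"; returns a dict with "img" (384x512x3 uint8, blue, green, red), "K" (3x3 intrinsics, pixels), "k1" (the pictures are not rectified: a ray, as slopes to the right and down, at radius r is drawn at 1 + k1 r^2 times it, then the intrinsics apply), "origin" and "orientation" of the camera in the world. Camera axes: x right, y up, looking along -z (the intrinsics and any distortion apply to the point x, -y, -z); pixel columns grow to the right and rows downward; lengths in mm; the calibration is good to about 2 mm. A picture is of the moment at which its call begins. There is no depth.
- r.finish_job(): hands the job in; it is judged then, once.
The state is a dict: "t": time; "joint_positions": joint angles; "qvel": joint speeds; "tau": joint torques, N m; "ee_pos": TCP position; "eef_rot": TCP orientation; "ft_force": force on the tool from outside, world axes, zero at the start; "wrist_torque": the same for the moment, N m; "opening": finger opening in mm; "grip_force": force on a finger pad.
Only numpy, scipy, OpenCV 4.12 (cv2) and the standard library are available. Lean on these libraries where they do the work, as an engineer would, in place of code of your own. Each camera call takes 0.05 s, during which the arm holds its last target. There are 200 camera calls.

TASK

Set out the inspection row on the desk around the two V-blocks: put the flat steel disc on the desk midway between them, the ring sample centred on the disc and the stand loupe upright and centred on the ring. Then carry the row on outwards with the same spacing: stand the stepped shaft beyond the large V-block and the brass bushing beyond the small V-block, each upright, in line with the two V-blocks and as far from its own V-block as the disc is, centre to centre. Leave the tape roll and the keys where they lie.

Things in the scene. Friction and masses are not known exactly. Their poses are not given: they have to be found in the camera images.
- v_large: Large dark steel V-block, 38 x 43 x 42 mm high (x, y, z), fixed to the desk, V open upward. Origin: centre of its underside, on the desk; z up. The two V-blocks stand 190 mm apart, centre to centre, and both have their y axis along the line that joins them; either may be the left one.
- v_small: Small dark steel V-block, 28 x 31 x 30 mm high (x, y, z), fixed to the desk, otherwise like the large one. Origin: centre of its underside, on the desk; z up. Close behind the row, on its left, stands a monitor (nearest corner about x 0.58, y 0.05, 0.4 m high), and a large machine stands left of y 0.5: keep gripper and arm clear of both.
- disc: Flat steel hardness reference disc without a hole, 65 mm diameter, 14 mm thick, loose, lying flat on the desk. Grasp by the rim. Origin: centre of its underside; z up.
- ring: Flat steel ring sample, 44 mm diameter, 10 mm thick, with a small hole in the middle, loose, lying flat on the desk. Grasp by the rim. Origin: centre of its underside; z up.
- loupe: Stand loupe: round barrel 41 mm diameter, 36 mm high, black above and clear below, loose, standing upright. Grasp the barrel. Origin: centre of its underside; z up.
- shaft: Stepped steel shaft sample, loose, standing upright on its thicker end: 26 mm diameter up to 30 mm high, a thinner stub above, 53 mm high. Grasp the thick lower part. Origin: centre of its underside; z up.
- bushing: Pale brass stepped bushing, loose, standing on its wide end: 34 mm diameter up to 14 mm high, narrower above, 26 mm high. Grasp the wide lower part. Origin: centre of its underside; z up.
- tape_roll: Roll of tan masking tape, 103 mm diameter, 25 mm high, lying flat behind the work; leave alone. Origin: centre of its underside.
- keys: Small bunch of keys with a tag, 104 x 115 x 8 mm, lying at the right; leave alone. (A carton stands behind the right of the work, beyond about x 0.6: keep the gripper clear of it.) Origin: centre of its underside.

How it is judged:
By the outcome, as a careful person would: the job done as asked, in the order asked, and still so for the second after the job is handed in, with the robot touching nothing.
It also fails if it takes over 131 s, if anything falls off the work surface, if the arm or the gripper's body presses on something with over 40 N, if the wrist force passes 120 N, or if a joint passes its speed limit or range.

## Working session

There is one attempt and no reset: what is moved stays moved. The work goes in short steps, Python scripts to look and compute and a tool call to move; the robot and the scene stay as the last step left them, time stands still between calls to the robot, and variables do not carry over. Pictures are saved under pics/ and viewed, at most 14 in all, crops included, and the job is handed in when it is done.

Besides the shell and the picture viewer there is one more tool, called as a command line: name --argument value ..., lists and objects as JSON in quotes. drive_tool: Moves the arm, as the interface text tells. Its arguments: {"type":"object","properties":{"series":{"type":"array","items":{"type":"number"}},"force":{"type":"number"}},"required":["series"]}

```bash
mkdir -p pics; cat > h.py <<'E'
import numpy as np, cv2
from plant import r
def cam(n):
    return r.read_camera(n)
def ray(c,u,v):
    K=np.array(c["K"]);d=np.array([(u-K[0,2])/K[0,0],(v-K[1,2])/K[1,1]])
    p=d.copy()
    for _ in range(20): p=d/(1+c["k1"]*(p@p))
    return np.array(c["orientation"])@np.array([p[0],-p[1],-1.0])
def hit(c,u,v,z):
    d=ray(c,u,v);o=np.array(c["origin"]);return (o+d*(z-o[2])/d[2])
def proj(c,P):
    q=np.array(c["orientation"]).T@(np.array(P,float)-np.array(c["origin"]))
    p=np.array([q[0],-q[1]])/-q[2];p=p*(1+c["k1"]*(p@p));K=np.array(c["K"])
    return np.array([K[0,0]*p[0]+K[0,2],K[1,1]*p[1]+K[1,2]])
E
python3 - <<'E'
from h import *
for n in("side","top"):
    c=cam(n);cv2.imwrite(f"pics/{n}0.png",cv2.resize(c["img"],(800,600),interpolation=cv2.INTER_CUBIC))
    print(n,c["K"],c["k1"],c["origin"],c["orientation"])
    import pickle;pickle.dump(c,open(n+"0.pkl","wb"))
s=r.get_state();print(s["ee_pos"],s["eef_rot"],s["opening"],s["t"])
E
```

```text
side [[477.5912298    0.         255.57084024]
 [  0.         477.5912298  192.03845791]
 [  0.           0.           1.        ]] 0.06842844464979496 [  306.20613464 -1014.68640572  1125.12230833] [[ 0.96724046  0.19847774 -0.15827976]
 [-0.25371776  0.73477937 -0.62906802]
 [-0.00855529  0.64861842  0.76106567]]
top [[350.48256106   0.         255.60825253]
 [  0.         350.48256106 184.94893627]
 [  0.           0.           1.        ]] -0.07153256092007677 [ 353.42432849  -86.98891953 1367.96886811] [[-1.60660119e-02  9.92029162e-01 -1.24980100e-01]
 [-9.99868208e-01 -1.62317877e-02 -3.08146128e-04]
 [-2.33434039e-03  1.24958678e-01  9.92159201e-01]]
[282.90253539 584.42870884 302.59772306] [[-9.00107477e-01  4.35666841e-01 -9.66291712e-04]
 [ 4.35667898e-01  9.00104656e-01 -2.25615541e-03]
 [-1.13168432e-04 -2.45176464e-03 -9.99996988e-01]] 85.37600191049812 0.1
```

View pics/top0.png

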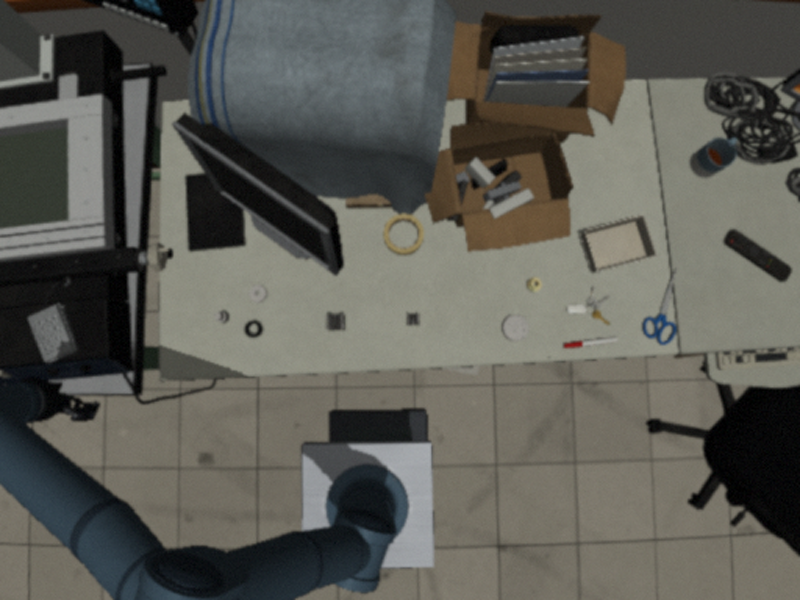

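View pics/side0.png

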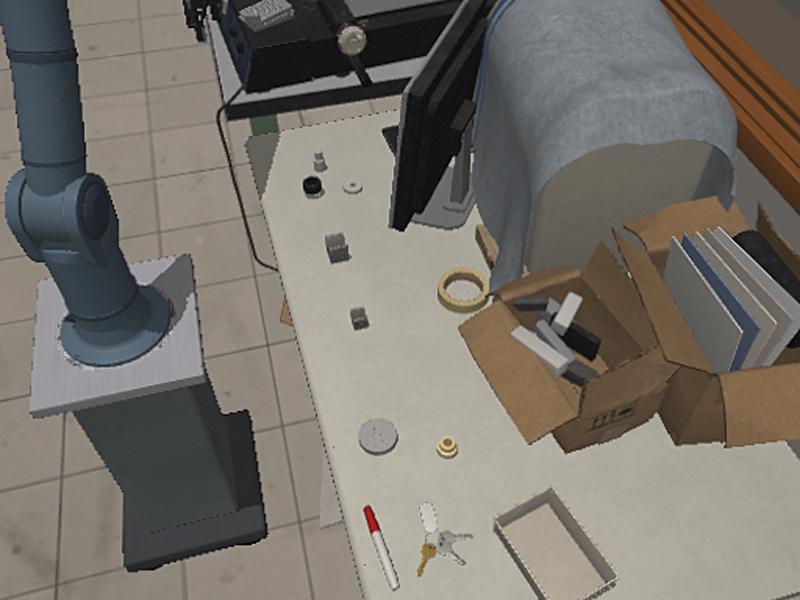

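```bash
cat > mont.py <<'E'
import pickle
from h import *
ctr={"top":dict(vl=(336,321),vs=(413,319),disc=(515,327),ring=(259,293),loupe=(254,328),shaft=(223,316),bush=(535,285)),
"side":dict(vl=(337,247),vs=(359,318),disc=(378,437),ring=(352,186),loupe=(312,187),shaft=(320,160),bush=(447,447))}
for n in ctr:
    c=pickle.load(open(n+"0.pkl","rb"));tiles=[]
    for k,(u,v) in ctr[n].items():
        u0=int(u/1.5625)-14;v0=int(v/1.5625)-14
        t=cv2.resize(c["img"][v0:v0+28,u0:u0+28],None,fx=7,fy=7,interpolation=cv2.INTER_CUBIC)
        for i in range(0,28,2):
            L=8 if (i%10==0) else 3
            cv2.line(t,(i*7,0),(i*7,L),(0,0,255),1);cv2.line(t,(0,i*7),(L,i*7),(0,0,255),1)
        cv2.putText(t,f"{k} {u0},{v0}",(10,190),0,.45,(255,0,0),1);tiles.append(cv2.copyMakeBorder(t,2,2,2,2,0))
    tiles.append(np.zeros_like(tiles[0]))
    cv2.imwrite(f"pics/m_{n}.png",np.vstack([np.hstack(tiles[:4]),np.hstack(tiles[4:])]))
E
python3 mont.py
```

```text
(no output)
```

View pics/m_top.png

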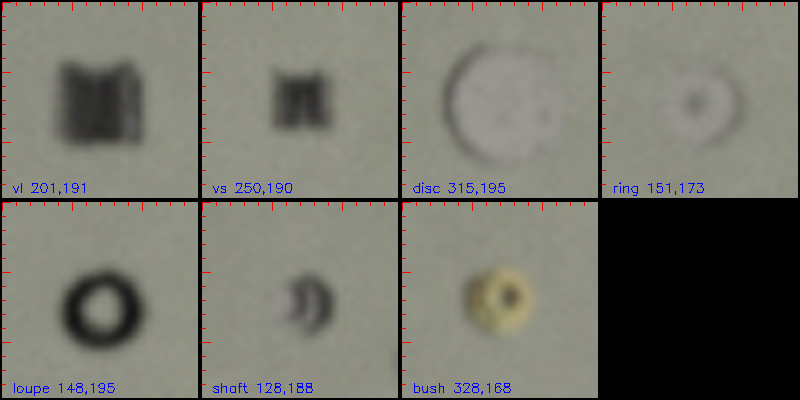

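View pics/m_side.png

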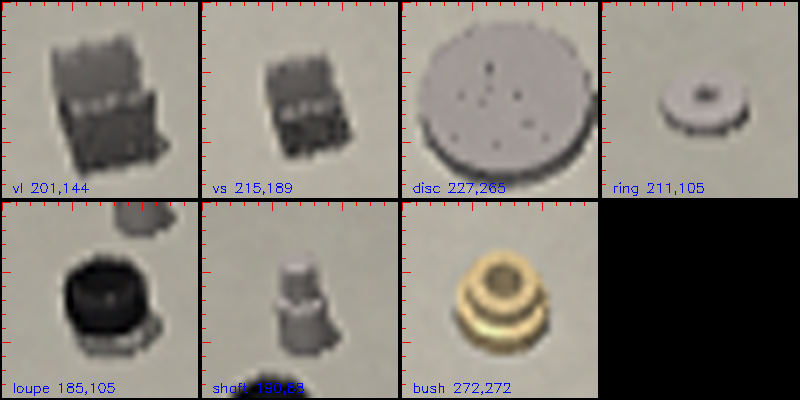

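```bash
cat > fit.py <<'E'
import pickle
from h import *
from scipy.optimize import least_squares
C={n:pickle.load(open(n+"0.pkl","rb")) for n in("top","side")}
N=np.nan
O={"top":dict(vl=(201,191),vs=(250,190),disc=(315,195),ring=(151,173),loupe=(148,195),shaft=(128,188),bush=(328,168)),
"side":dict(vl=(201,144),vs=(215,189),disc=(227,265),ring=(211,105),loupe=(185,105),shaft=(190,88),bush=(272,272))}
M={"top":dict(vl=(60,142,63,145),vs=(73,132,71,130),disc=(45,161,45,164),ring=(65,144,66,146),loupe=(61,143,69,149),shaft=(N,133,75,135),bush=(65,133,66,134)),
"side":dict(vl=(52,159,36,174),vs=(65,148,55,159),disc=(18,194,22,187),ring=(59,149,69,137),loupe=(63,149,56,156),shaft=(76,N,55,154),bush=(56,149,50,154))}
def cyl(*s):
    a=np.linspace(0,2*np.pi,72,endpoint=False)
    return np.array([[R*np.cos(t),R*np.sin(t),z] for R,z0,z1 in s for z in(z0,z1) for t in a])
def box(a,b,h): return np.array([[i*a/2,j*b/2,k*h] for i in(-1,1) for j in(-1,1) for k in(0,1)])
MOD=dict(vl=box(38,43,42),vs=box(28,31,30),disc=cyl((32.5,0,14)),ring=cyl((22,0,10)),loupe=cyl((20.5,0,36)),shaft=cyl((13,0,30),(8,30,53)),bush=cyl((17,0,14),(12,14,26)))
def meas(n,k):
    o=O[n][k];m=np.array(M[n][k],float);return np.array([o[0],o[0],o[1],o[1]])+(m-2+.5)/7-.5
def res(k,x,y,th=0):
    c,s=np.cos(th),np.sin(th);P=MOD[k]@np.array([[c,s,0],[-s,c,0],[0,0,1]])+[x,y,0];out=[]
    for n in C:
        q=np.array([proj(C[n],p) for p in P]);e=np.array([q[:,0].min(),q[:,0].max(),q[:,1].min(),q[:,1].max()])-meas(n,k)
        out.append(e)
    return np.nan_to_num(np.concatenate(out))
if __name__=="__main__":
    for k in MOD:
        if k[0]=="v":continue
        c=hit(C["top"],*[meas("top",k)[i:i+2].mean() if k!="shaft" else meas("top",k)[[1,3]][i//2] for i in(0,2)],10)
        f=least_squares(lambda p:res(k,*p),c[:2]);print(k,f.x.round(1),f.fun.round(2))
    def R(p):
        x,y,th=p;d=np.array([-np.sin(th),np.cos(th)])*95
        return np.r_[res("vl",x+d[0],y+d[1],th),res("vs",x-d[0],y-d[1],th)]
    f=least_squares(R,[480,-30,0]);print(f.x.round(3),f.fun.round(2))
    for k in("vl","vs"):print(k,least_squares(lambda p:res(k,*p,f.x[2]),f.x[:2]).x.round(1))
    x,y,th=f.x;d=np.array([-np.sin(th),np.cos(th)])
    for n,t in(("vl",95),("vs",-95),("shaft T",190),("bush T",-190)):print(n,(np.array([x,y])+d*t).round(1))
    c=C["side"];print(proj(c,[x,y,0]))
E
python3 fit.py
```

```text
disc [ 425.4 -373.1] [ 0.29  1.05 -0.07 -0.17  0.1  -0.45 -0.84 -0.15]
ring [521.3 268.8] [-0.07  0.36 -0.05 -0.09  0.04 -0.23 -0.52  0.18]
loupe [432.  276.3] [-0.29  0.94  0.16 -0.17 -0.33  0.18 -1.13  0.26]
shaft [463.  356.1] [ 0.    0.55  0.62 -0.72 -0.22  0.   -1.04  0.3 ]
bush [ 533.1 -425. ] [ 0.33  0.04  0.23 -0.45 -0.04 -0.15 -0.13 -0.08]
[ 4.48652e+02 -2.38590e+01  1.70000e-02] [-0.27  0.64  0.38 -0.38 -0.01  0.05 -0.59  0.3   0.37  0.4   0.19 -0.18
 -0.21 -0.03 -1.04  0.15]
vl [446.9  71.3]
vs [ 450.4 -119. ]
vl [447.   71.1]
vs [ 450.3 -118.8]
shaft T [445.3 166.1]
bush T [ 452.  -213.8]
[222.49799291 183.59838477]
```

drive_tool --series '[0, 0, 1, 0, 0, 0, 1, 0, 0, 1, 0, 0, 0, 1, 0, 0, 1, 0, 0, 0, 1, 0, 0, 1, 0, 0, 0, 1, 0, 0, 1, 0, 0, 0, 1, 0, 0, 1, 0, 0, 0, 1, 0, 0, 1, 0, 0, 0, 1, 0, 0, 1, 0, 0, 0, 1, 0, 0, 1, 0, 0, 0, 1, 0, 0, 1, 0, 0, 0, 1, 0, 0, 1, 0, 0, 0, 1, 0, 0, 1, 0, 0, 0, 1, 0, 0, 0.83, 0, 0, 0, 1, 0, 0, 0, -0.8, 0.5, 0, 1, 0, 0, 0, -0.8, 0.5, 0, 1, 0, 0, 0, -0.8, 0.5, 0, 1, 0, 0, 0, -0.8, 0.5, 0, 1, 0, 0, 0, -0.8, 0.5, 0, 1, 0, 0, 0, -0.8, 0.5, 0, 1, 0, 0, 0, -0.8, 0.5, 0, 1]'

```text
t: 1.77
ee_pos: [423.6, 359.2, 303.4]
eef_rot: [[-0.001, 1.0, -0.001], [1.0, 0.001, -0.001], [-0.001, -0.001, -1.0]]
ft_force: [-0.6, -0.2, 1.0]
opening: 85.2
grip_force: 0.0
```

```bash
cat > st.py <<'E'
from h import *
import sys
s=r.get_state();R=np.array(s["eef_rot"])
print("t",s["t"],"pos",np.round(s["ee_pos"],1),"yaw",np.degrees(np.arctan2(R[1,1],R[0,1])).round(2),"tilt",np.degrees(R[:2,2]).round(2),"F",np.round(s["ft_force"],1),"op",round(s["opening"],1),"g",s["grip_force"])
if len(sys.argv)>1: # target x y z -> units in tool axes
    d=R.T@(np.array([float(a) for a in sys.argv[1:4]])-s["ee_pos"])/40;print("units",d.round(2),"tips",r.tcp_to_tips)
E
python3 st.py 425.4 -373.1 180;grep -c . st.py
```

```text
t 1.7667 pos [423.6 359.2 303.4] yaw 0.03 tilt [-0.04 -0.03] F [-0.6 -0.2  1. ] op 85.2 g 0.0
units [-18.31   0.04   3.09] tips 72.6
6
```

drive_tool --series '[0, 0, 0, -0.96, 0, 0.16, 1, 0, 0, 0, -0.96, 0, 0.16, 1, 0, 0, 0, -0.96, 0, 0.16, 1, 0, 0, 0, -0.96, 0, 0.16, 1, 0, 0, 0, -0.96, 0, 0.16, 1, 0, 0, 0, -0.96, 0, 0.16, 1, 0, 0, 0, -0.96, 0, 0.16, 1, 0, 0, 0, -0.96, 0, 0.16, 1, 0, 0, 0, -0.96, 0, 0.16, 1, 0, 0, 0, -0.96, 0, 0.16, 1, 0, 0, 0, -0.96, 0, 0.16, 1, 0, 0, 0, -0.96, 0, 0.16, 1, 0, 0, 0, -0.96, 0, 0.16, 1, 0, 0, 0, -0.96, 0, 0.16, 1, 0, 0, 0, -0.96, 0, 0.16, 1, 0, 0, 0, -0.96, 0, 0.16, 1, 0, 0, 0, -0.96, 0, 0.16, 1, 0, 0, 0, -0.96, 0, 0.16, 1, 0, 0, 0, -0.96, 0, 0.16, 1, 0, 0, 0, 0, 0, 0, 1]'

```text
t: 3.43
ee_pos: [419.7, -377.5, 181.9]
eef_rot: [[0.011, 1.0, -0.003], [1.0, -0.011, -0.008], [-0.008, -0.003, -1.0]]
ft_force: [0.1, -1.3, 1.3]
opening: 85.5
grip_force: 0.0
```

```bash
python3 st.py 425.4 -373.1 74
```

```text
t 3.4333 pos [ 419.7 -377.5  181.9] yaw -0.61 tilt [-0.15 -0.48] F [ 0.1 -1.3  1.3] op 85.5 g 0.0
units [0.14 0.15 2.7 ] tips 72.6
```

drive_tool --series '[0, 0, 0, 0, 0, 0.5, 1, 0, 0, 0, 0, 0, 0.5, 1, 0, 0, 0, 0, 0, 0.5, 1, 0, 0, 0, 0, 0, 0.4, 1, 0, 0, 0, 0, 0, 0, 1, 0, 0, 0, 0, 0, 0, 1, 0, 0, 0, 0, 0, 0, 1]'

```text
t: 4.02
ee_pos: [423.9, -368.7, 106.9]
eef_rot: [[-0.0, 1.0, 0.001], [1.0, 0.0, -0.001], [-0.001, 0.001, -1.0]]
ft_force: [0.1, -0.7, 0.7]
opening: 85.2
grip_force: 0.0
```

```bash
python3 st.py 425.4 -373.1 75
```

```text
t 4.0167 pos [ 423.9 -368.7  106.9] yaw 0.03 tilt [ 0.03 -0.04] F [ 0.1 -0.7  0.7] op 85.2 g 0.0
units [-0.11  0.04  0.8 ] tips 72.6
```

drive_tool --series '[0, 0, 0, -0.11, 0.04, 0.4, 1, 0, 0, 0, 0, 0, 0.4, 1, 0, 0, 0, 0, 0, 0, 1, 0, 0, 0, 0, 0, 0, 1, 0, 0, 0, 0, 0, 0, 0, 0, 0, 0, 0, 0, 0, 0, 0, 0, 0, 0, 0, 0, 0, 0, 0, 0, 0, 0, 0, 0, 0, 0, 0, 0, 0, 0, 0, 0, 0, 0, 0, 0, 0, 0]' --force 30

```text
t: 4.85
ee_pos: [425.7, -373.5, 76.2]
eef_rot: [[-0.0, 1.0, 0.002], [1.0, 0.0, -0.001], [-0.001, 0.002, -1.0]]
ft_force: [-2.0, 1.7, 5.3]
opening: 62.1
grip_force: 31.4
```

```bash
python3 st.py; python3 -c "
from h import *
c=cam('side');u,v=map(int,proj(c,[425,-373,30]));cv2.imwrite('pics/a.png',cv2.resize(c['img'][v-35:v+25,u-40:u+40],None,fx=7,fy=7,interpolation=2))"
```

```text
t 4.85 pos [ 425.7 -373.5   76.2] yaw 0.01 tilt [ 0.11 -0.03] F [-2.   1.7  5.3] op 62.1 g 31.365323304198682
```

View pics/a.png

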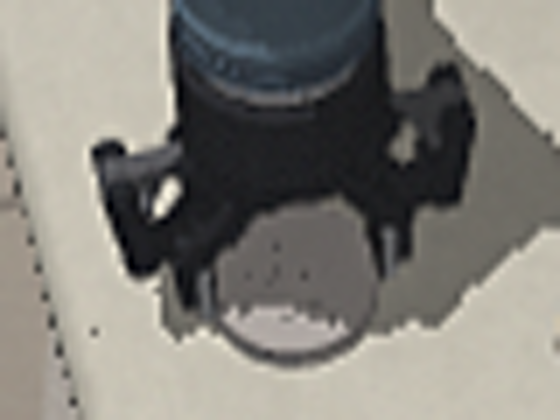

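drive_tool --series '[0, 0, 0, 0, 0, 0, 1, 0, 0, 0, 0, 0, 0, 1, 0, 0, 0, 0, 0, 0, 1, 0, 0, 0, 0, 0, 0, 1, 0, 0, 1, 0, 0, 0, 1, 0, 0, 1, 0, 0, 0, 1, 0, 0, 1, 0, 0, 0, 1, 0, 0, 1, 0, 0, 0, 1, 0, 0, 1, 0, 0, 0, 1, 0, 0, 1, 0, 0, 0, 1, 0, 0, 1, 0, 0, 0, 1, 0, 0, 1, 0, 0, 0, 1, 0, 0, 1, 0, 0, 0, 1, 0, 0, 1, 0, 0, 0, 1, 0, 0, 1, 0, 0, 0, 1, 0, 0, 1, 0, 0, 0, 1, 0, 0, 1, 0, 0, 0, 1, 0, 0, 1, 0, 0, 0, 1, 0, 0, 1, 0, 0, 0, 1, 0, 0, 1, 0, 0, 0, 1]'

```text
t: 6.57
ee_pos: [425.3, -372.7, 74.1]
eef_rot: [[0.985, 0.17, -0.0], [0.17, -0.985, 0.0], [-0.0, -0.0, -1.0]]
ft_force: [0.4, 0.2, -0.1]
opening: 85.6
grip_force: 0.0
```

drive_tool --series '[0, 0, 1, 0, 0, 0, 1, 0, 0, 1, 0, 0, 0, 1, 0, 0, 0, 0, 0, 0, 1, 0, 0, 0, 0, 0, 0, 1, 0, 0, 0, 0, 0, 0, 1, 0, 0, 0, 0, 0, 0, 0, 0, 0, 0, 0, 0, 0, 0, 0, 0, 0, 0, 0, 0, 0, 0, 0, 0, 0, 0, 0, 0, 0, 0, 0, 0, 0, 0, 0, 0, 0, 0, 0, 0, 0, 0, 0, 0, 0, 0, 0, 0, 0, 0, 0, 0, 0, 0, 0, 0, 0, 0, 0, 0, 0, 0, 0]' --force 40

```text
t: 7.73
ee_pos: [425.2, -373.4, 75.1]
eef_rot: [[1.0, 0.001, 0.001], [0.001, -1.0, -0.0], [0.001, 0.0, -1.0]]
ft_force: [-1.0, 1.0, 4.6]
opening: 61.3
grip_force: 42.5
```

```bash
python3 st.py 448.7 -23.9 140; python3 -c "
from plant import r;print(r.get_state()['joint_positions'])"
```

```text
t 7.7333 pos [ 425.2 -373.4   75.1] yaw -89.96 tilt [ 0.05 -0.02] F [-1.   1.   4.6] op 61.3 g 42.476817109272815
units [ 0.59 -8.74 -1.62] tips 72.6
[-0.12137365  0.81906321  0.99123042  1.97328534 -0.91453648  0.88158934
 -0.19517834]
```

drive_tool --series '[0, 0, 0, 0, 0, -0.4, 0, 0, 0, 0, 0, 0, -0.6, 0, 0, 0, 0, 0, 0, -0.62, 0, 0, 0, 0, 0, -0.3, 0, 0, 0, 0, 0, 0.03, -0.6, 0, 0, 0, 0, 0, 0.07, -0.8, 0, 0, 0, 0, 0, 0.07, -0.8, 0, 0, 0, 0, 0, 0.07, -0.8, 0, 0, 0, 0, 0, 0.07, -0.8, 0, 0, 0, 0, 0, 0.07, -0.8, 0, 0, 0, 0, 0, 0.07, -0.8, 0, 0, 0, 0, 0, 0.07, -0.8, 0, 0, 0, 0, 0, 0.07, -0.8, 0, 0, 0, 0, 0, 0, -0.8, 0, 0, 0, 0, 0, 0, -0.4, 0, 0, 0, 0, 0, 0, -0.24, 0, 0, 0, 0, 0, 0, 0, 0, 0, 0, 0, 0, 0, 0, 0, 0, 0, 0, 0, 0, 0, 0, 0, 0, 0, 0, 0, 0, 0, 0]' --force 60

```text
t: 9.4
ee_pos: [448.3, -25.2, 139.2]
eef_rot: [[1.0, -0.003, 0.0], [-0.003, -1.0, -0.001], [0.0, 0.001, -1.0]]
ft_force: [-0.5, -0.7, -4.3]
opening: 60.6
grip_force: 65.9
```

```bash
python3 st.py 448.7 -23.9 75.5; python3 -c "
from h import *
c=cam('side');u,v=map(int,proj(c,[448,-24,70]));cv2.imwrite('pics/b.png',cv2.resize(c['img'][v-45:v+45,u-60:u+60],None,fx=5,fy=5,interpolation=2))"
```

```text
t 9.4 pos [448.3 -25.2 139.2] yaw -90.17 tilt [ 0.02 -0.04] F [-0.5 -0.7 -4.3] op 60.6 g 65.92721805442125
units [ 0.01 -0.03  1.59] tips 72.6
```

View pics/b.png

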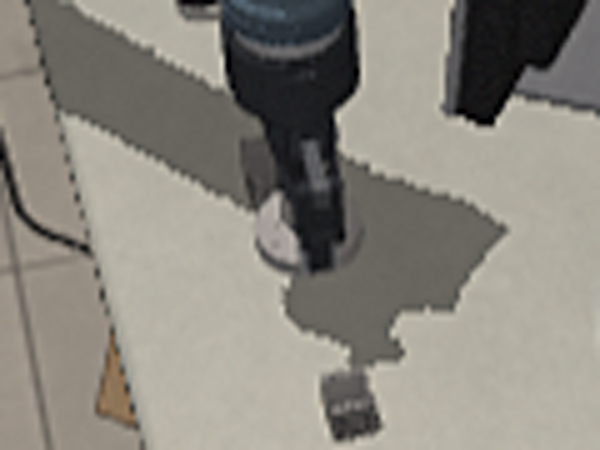

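drive_tool --series '[0, 0, 0, 0, -0.02, 0.5, 0, 0, 0, 0, 0, 0, 0.5, 0, 0, 0, 0, 0, 0, 0.3, 0, 0, 0, 0, 0, 0, 0.2, 0, 0, 0, 0, 0, 0, 0.08, 0, 0, 0, 0, 0, 0, 0, 0, 0, 0, 0, 0, 0, 0, 0, 0, 0, 0, 0, 0, 0, 0, 0, 0, 0, 0, 0, 0, 0.5]'

```text
t: 10.2
ee_pos: [449.1, -22.5, 76.3]
eef_rot: [[1.0, 0.0, 0.001], [0.0, -1.0, -0.0], [0.001, 0.0, -1.0]]
ft_force: [-0.3, 0.5, -3.6]
opening: 60.6
grip_force: 66.2
```

drive_tool --series '[0, 0, 0, 0, 0, 0, 1, 0, 0, 0, 0, 0, 0, 1, 0, 0, 0, 0, 0, 0, 1, 0, 0, 0, 0, 0, 0, 1, 0, 0, 0, 0, 0, 0, 1, 0, 0, 0, 0, 0, -0.5, 1, 0, 0, 0, 0, 0, -0.9, 1, 0, 0, 0, 0, 0, -0.8, 1, 0, 0, 0, 0, 0, 0, 1]'

```text
t: 10.95
ee_pos: [452.0, -23.2, 168.4]
eef_rot: [[1.0, 0.0, 0.009], [0.0, -1.0, -0.0], [0.009, 0.0, -1.0]]
ft_force: [2.2, 0.4, -0.6]
opening: 85.3
grip_force: 0.0
```

```bash
python3 st.py 521.3 268.8 110
```

```text
t 10.95 pos [452.  -23.2 168.4] yaw -89.99 tilt [ 0.51 -0.01] F [ 2.2  0.4 -0.6] op 85.3 g 0.0
units [ 1.72 -7.3   1.47] tips 72.6
```

drive_tool --series '[0, 0, 0, 0.17, -0.73, 0.1, 1, 0, 0, 0, 0.17, -0.73, 0.1, 1, 0, 0, 0, 0.17, -0.73, 0.1, 1, 0, 0, 0, 0.17, -0.73, 0.1, 1, 0, 0, 0, 0.17, -0.73, 0.1, 1, 0, 0, 0, 0.17, -0.73, 0.1, 1, 0, 0, 0, 0.17, -0.73, 0.1, 1, 0, 0, 0, 0.17, -0.73, 0.1, 1, 0, 0, 0, 0.17, -0.73, 0.1, 1, 0, 0, 0, 0.17, -0.73, 0.1, 1, 0, 0, 0, 0, 0, 0, 1, 0, 0, 0, 0, 0, 0, 1, 0, 0, 0, 0, 0, 0, 1, 0, 0, 0, 0, 0, 0, 1]'

```text
t: 12.12
ee_pos: [516.3, 267.6, 123.8]
eef_rot: [[1.0, -0.002, -0.0], [-0.002, -1.0, -0.001], [-0.0, 0.001, -1.0]]
ft_force: [-0.7, -0.4, -1.0]
opening: 85.4
grip_force: 0.0
```

```bash
python3 st.py 521.3 268.8 76; python3 -c "
from h import *
import pickle
c=cam('side');pickle.dump(c,open('side1.pkl','wb'));u,v=map(int,proj(c,[449,-23,0]));print(u-20,v-20);a=cv2.resize(c['img'][v-20:v+20,u-20:u+20],None,fx=10,fy=10,interpolation=2)
c=cam('top');pickle.dump(c,open('top1.pkl','wb'));u,v=map(int,proj(c,[449,-23,0]));print(u-20,v-20);b=cv2.resize(c['img'][v-20:v+20,u-20:u+20],None,fx=10,fy=10,interpolation=2)
for t in(a,b):
  for i in range(40): cv2.line(t,(i*10,0),(i*10,10 if i%5==0 else 4),(0,0,255));cv2.line(t,(0,i*10),(10 if i%5==0 else 4,i*10),(0,0,255))
f=cv2.resize(c['img'],(266,200));o=np.zeros((600,800,3),np.uint8);o[:400]=np.hstack([a,b]);o[400:,:266]=f;cv2.imwrite('pics/c.png',o)"
```

```text
t 12.1167 pos [516.3 267.6 123.8] yaw -90.13 tilt [-0.03 -0.06] F [-0.7 -0.4 -1. ] op 85.4 g 0.0
units [ 0.13 -0.03  1.19] tips 72.6
202 163
219 184
```

View pics/c.png

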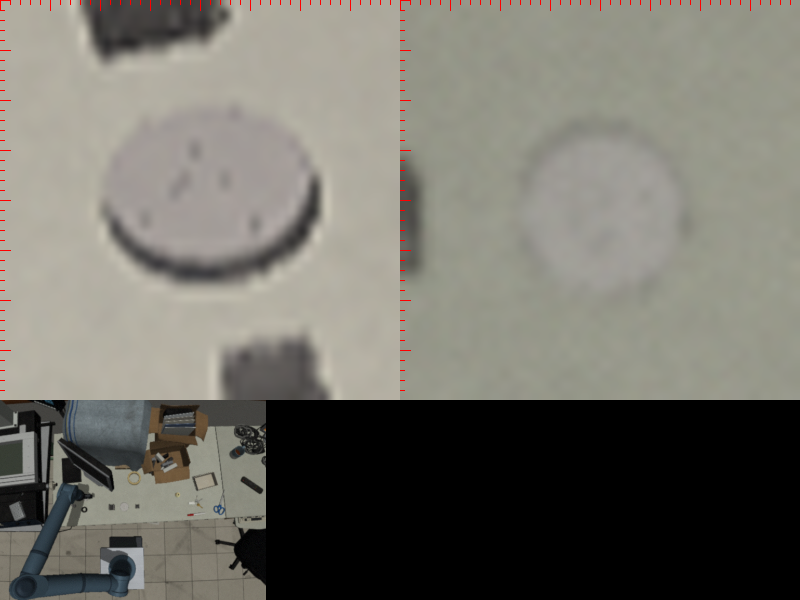

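```bash
cat > disc.py <<'E'
from fit import *
import fit
def run(k,T,to,S,so,sc,z0=0):
    fit.meas=lambda n,k:(np.repeat(to if n=="top" else so,2)+(np.array(T if n=="top" else S,float)+.5)/sc-.5)
    m=MOD[k].copy();MOD[k]=m+[0,0,z0]
    f=least_squares(lambda p:res(k,*p),[448,-23]);MOD[k]=m;print(k,f.x.round(2),f.fun.round(2))
    return f.x
if __name__=="__main__": run("disc",(122,286,122,296),(219,184),(102,320,105,282),(202,163),10)
E
python3 disc.py;python3 -c "
from h import *
import pickle
c=pickle.load(open('side1.pkl','rb'));a=c['img'][60:190,120:290];cv2.imwrite('pics/d.png',cv2.resize(a,None,fx=4,fy=4,interpolation=2))"
```

```text
disc [449.78 -21.72] [ 0.01  0.49  0.13 -0.33  0.26 -0.52 -0.63  0.13]
```

View pics/d.png

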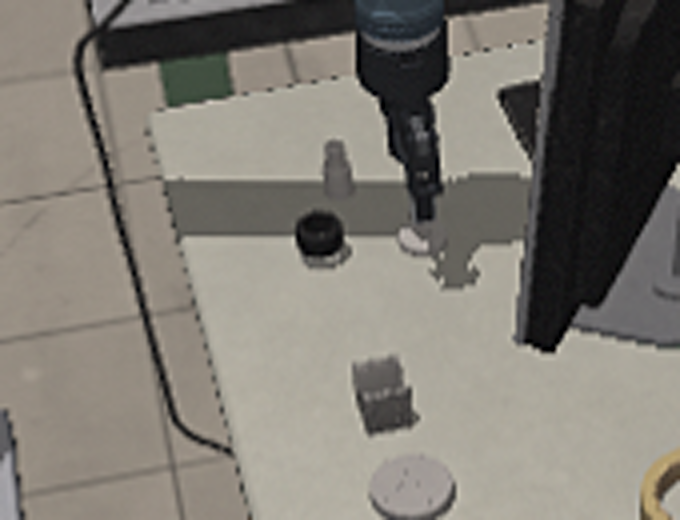

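drive_tool --series '[0, 0, 0, 0, 0, -0.6, 1, 0, 0, 0, -0.17, 0.73, 0, 1, 0, 0, 0, -0.17, 0.73, 0, 1, 0, 0, 0, -0.17, 0.73, 0, 1, 0, 0, 0, -0.17, 0.73, 0, 1, 0, 0, 0, -0.17, 0.73, 0, 1, 0, 0, 0, -0.17, 0.73, 0, 1, 0, 0, 0, -0.17, 0.73, 0, 1, 0, 0, 0, -0.17, 0.73, 0, 1, 0, 0, 0, -0.17, 0.73, 0, 1, 0, 0, 0, -0.17, 0.73, 0, 1, 0, 0, 0, 0, 0, 0, 1, 0, 0, 0, 0, 0, 0, 1, 0, 0, 0, 0, 0, 0, 1, 0, 0, 0, 0, 0, 0, 1, 0, 0, 0, 0, 0, 0, 1, 0, 0, 0, 0, 0, 0, 1]'

```text
t: 13.63
ee_pos: [449.0, -21.4, 147.8]
eef_rot: [[1.0, 0.003, -0.0], [0.003, -1.0, -0.0], [-0.0, 0.0, -1.0]]
ft_force: [-0.1, 0.4, 0.2]
opening: 85.4
grip_force: 0.0
```

```bash
python3 st.py 449.1 -24.6 76
```

```text
t 13.6333 pos [449.  -21.4 147.8] yaw -89.83 tilt [-0.01 -0.  ] F [-0.1  0.4  0.2] op 85.4 g 0.0
units [0.   0.08 1.79] tips 72.6
```

drive_tool --series '[0, 0, 0, 0, 0.06, 0.5, 1, 0, 0, 0, 0, 0, 0.5, 1, 0, 0, 0, 0, 0, 0.5, 1, 0, 0, 0, 0, 0, 0.29, 1, 0, 0, 0, 0, 0, 0, 1, 0, 0, 0, 0, 0, 0, 1, 0, 0, 0, 0, 0, 0, 1, 0, 0, 0, 0, 0, 0, 1, 0, 0, 0, 0, 0, 0, 1]'

```text
t: 14.38
ee_pos: [449.3, -24.7, 77.0]
eef_rot: [[1.0, 0.001, 0.002], [0.001, -1.0, 0.0], [0.002, -0.0, -1.0]]
ft_force: [-0.4, -0.3, 0.5]
opening: 85.5
grip_force: 0.0
```

drive_tool --series '[0, 0, 0, 0, 0, 0, 0, 0, 0, 0, 0, 0, 0, 0, 0, 0, 0, 0, 0, 0, 0, 0, 0, 0, 0, 0, 0, 0, 0, 0, 0, 0, 0, 0, 0, 0, 0, 0, 0, 0, 0, 0, 0, 0, 0, 0, 0, 0, 0, 0, 0, 0, 0, 0, 0, 0, 0, 0, 0, -0.03, 0, 0, 0, 0, 0, 0, 0, 0, 0, 0, 0, 0, 0, 0, 0, 0, 0]' --force 30

```text
t: 15.3
ee_pos: [448.9, -24.1, 77.3]
eef_rot: [[1.0, 0.001, 0.002], [0.001, -1.0, 0.002], [0.002, -0.002, -1.0]]
ft_force: [-0.3, 2.3, 6.2]
opening: 61.5
grip_force: 31.6
```

drive_tool --series '[0, 0, 0, 0, 0, 0, 1, 0, 0, 0, 0, 0, 0, 1, 0, 0, 0, 0, 0, 0, 1, 0, 0, 0, 0, 0, 0, 1, 0, 0, 0, 0, 0, 0, 1, 0, 0, 0, 0, 0, -0.4, 1, 0, 0, 0, 0, 0, -0.8, 1, 0, 0, 0, 0, 0, -0.6, 1, 0, 0, 0, 0, 0, 0, 1, 0, 0, 0, 0, 0, 0, 1]'

```text
t: 16.13
ee_pos: [448.2, -24.7, 149.1]
eef_rot: [[1.0, 0.001, 0.002], [0.001, -1.0, 0.0], [0.002, -0.0, -1.0]]
ft_force: [0.2, -0.0, -0.2]
opening: 85.3
grip_force: 0.0
```

```bash
python3 st.py 522 268.8 135
```

```text
t 16.1333 pos [448.2 -24.7 149.1] yaw -89.96 tilt [0.14 0.03] F [ 0.2 -0.  -0.2] op 85.3 g 0.0
units [ 1.85 -7.34  0.36] tips 72.6
```

drive_tool --series '[0, 0, 0, 0.18, -0.73, 0, 1, 0, 0, 0, 0.18, -0.73, 0, 1, 0, 0, 0, 0.18, -0.73, 0, 1, 0, 0, 0, 0.18, -0.73, 0, 1, 0, 0, 0, 0.18, -0.73, 0, 1, 0, 0, 0, 0.18, -0.73, 0, 1, 0, 0, 0, 0.18, -0.73, 0.1, 1, 0, 0, 0, 0.18, -0.73, 0.2, 1, 0, 0, 0, 0.18, -0.73, 0.3, 1, 0, 0, 0, 0.18, -0.73, 0.2, 1, 0, 0, 0, 0, 0, 0, 1, 0, 0, 0, 0, 0, 0, 1, 0, 0, 0, 0, 0, 0, 1, 0, 0, 0, 0, 0, 0, 1, 0, 0, 0, 0, 0, 0, 1, 0, 0, 0, 0, 0, 0, 1]'

```text
t: 17.47
ee_pos: [519.3, 265.6, 116.5]
eef_rot: [[1.0, -0.002, -0.0], [-0.002, -1.0, 0.0], [-0.0, -0.0, -1.0]]
ft_force: [-0.4, -0.7, -0.6]
opening: 85.5
grip_force: 0.0
```

```bash
python3 st.py 520.8 268 74
```

```text
t 17.4667 pos [519.3 265.6 116.5] yaw -90.13 tilt [-0.  0.] F [-0.4 -0.7 -0.6] op 85.5 g 0.0
units [ 0.04 -0.06  1.06] tips 72.6
```

drive_tool --series '[0, 0, 0, 0.03, -0.04, 0.5, 1, 0, 0, 0, 0, 0, 0.4, 1, 0, 0, 0, 0, 0, 0.14, 1, 0, 0, 0, 0, 0, 0, 1, 0, 0, 0, 0, 0, 0, 1, 0, 0, 0, 0, 0, 0, 0, 0, 0, 0, 0, 0, 0, 0, 0, 0, 0, 0, 0, 0, 0, 0, 0, 0, 0, 0, 0, 0, 0, 0, 0, 0, 0, 0, 0, 0, 0, 0, 0, 0, 0, 0, 0, 0, 0, 0, 0, 0, 0, 0, 0, 0, 0, 0, 0, 0, 0, 0, 0, 0, 0, 0, 0, 0, 0, 0, 0, 0, 0, 0]' --force 30

```text
t: 18.72
ee_pos: [521.0, 269.0, 75.6]
eef_rot: [[1.0, 0.0, 0.001], [0.0, -1.0, 0.001], [0.001, -0.001, -1.0]]
ft_force: [-1.8, -0.1, 5.2]
opening: 40.6
grip_force: 30.2
```

drive_tool --series '[0, 0, 0, 0, 0, 0, 1, 0, 0, 0, 0, 0, 0, 1, 0, 0, 0, 0, 0, 0, 1, 0, 0, 0, 0, 0, 0, 1, 0, 0, -1, 0, 0, 0, 1, 0, 0, -1, 0, 0, 0, 1, 0, 0, -1, 0, 0, 0, 1, 0, 0, -1, 0, 0, 0, 1, 0, 0, -1, 0, 0, 0, 1, 0, 0, -1, 0, 0, 0, 1, 0, 0, -1, 0, 0, 0, 1, 0, 0, -1, 0, 0, 0, 1, 0, 0, -1, 0, 0, 0, 1, 0, 0, -1, 0, 0, 0, 1, 0, 0, -1, 0, 0, 0, 1, 0, 0, -1, 0, 0, 0, 1, 0, 0, -1, 0, 0, 0, 1, 0, 0, -1, 0, 0, 0, 1, 0, 0, -1, 0, 0, 0, 1, 0, 0, -1, 0, 0, 0, 1]'

```text
t: 20.38
ee_pos: [520.3, 268.5, 74.4]
eef_rot: [[0.169, 0.986, -0.0], [0.986, -0.169, -0.0], [-0.0, -0.0, -1.0]]
ft_force: [0.2, 0.1, 0.0]
opening: 85.3
grip_force: 0.0
```

drive_tool --series '[0, 0, -1, 0, 0, 0, 1, 0, 0, -1, 0, 0, 0, 1, 0, 0, 0, 0, 0, 0, 1, 0, 0, 0, 0, 0, 0, 1, 0, 0, 0, 0, 0, 0, 1, 0, 0, 0, 0, 0, 0, 1]'

```text
t: 20.88
ee_pos: [520.4, 268.7, 74.5]
eef_rot: [[0.001, 1.0, -0.0], [1.0, -0.001, -0.0], [-0.0, -0.0, -1.0]]
ft_force: [-0.8, -0.2, 0.8]
opening: 85.3
grip_force: 0.0
```

```bash
python3 st.py 520.8 268 74
```

```text
t 20.8833 pos [520.4 268.7  74.5] yaw -0.05 tilt [-0.01 -0.02] F [-0.8 -0.2  0.8] op 85.3 g 0.0
units [-0.02  0.01  0.01] tips 72.6
```

drive_tool --series '[0, 0, 0, 0, 0, 0, 0, 0, 0, 0, 0, 0, 0, 0, 0, 0, 0, 0, 0, 0, 0, 0, 0, 0, 0, 0, 0, 0, 0, 0, 0, 0, 0, 0, 0, 0, 0, 0, 0, 0, 0, 0, 0, 0, 0, 0, 0, 0, 0, 0, 0, 0, 0, 0, 0, 0, 0, 0, 0, 0, 0, 0, 0, 0, 0, 0, 0, 0, 0, 0, 0, 0, 0, 0, 0, -0.4, 0, 0, 0, 0, 0, 0, -0.7, 0, 0, 0, 0, 0, 0, -0.7, 0]' --force 50

```text
t: 21.97
ee_pos: [518.8, 268.2, 146.3]
eef_rot: [[-0.0, 1.0, -0.004], [1.0, 0.0, -0.003], [-0.003, -0.004, -1.0]]
ft_force: [1.0, 0.1, -1.2]
opening: 39.7
grip_force: 50.5
```

drive_tool --series '[0, 0, 0, -0.3, -0.07, 0, 0, 0, 0, 0, -0.6, -0.15, 0, 0, 0, 0, 0, -0.7, -0.17, 0, 0, 0, 0, 0, -0.7, -0.17, 0, 0, 0, 0, 0, -0.7, -0.17, 0, 0, 0, 0, 0, -0.7, -0.17, 0, 0, 0, 0, 0, -0.7, -0.17, 0, 0, 0, 0, 0, -0.7, -0.17, 0, 0, 0, 0, 0, -0.7, -0.17, 0, 0, 0, 0, 0, -0.7, -0.17, 0, 0, 0, 0, 0, -0.5, -0.13, 0, 0, 0, 0, 0, -0.33, -0.09, 0, 0, 0, 0, 0, 0, 0, 0, 0, 0, 0, 0, 0, 0, 0, 0, 0, 0, 0, 0, 0, 0, 0, 0, 0, 0, 0, 0, 0, 0, 0, 0, 0, 0, 0, 0, 0, 0, 0, 0, 0, 0, 0, 0]'

```text
t: 23.47
ee_pos: [448.9, -23.4, 146.6]
eef_rot: [[-0.003, 1.0, -0.0], [1.0, 0.003, -0.0], [-0.0, -0.0, -1.0]]
ft_force: [-0.4, 0.3, -0.9]
opening: 39.7
grip_force: 50.5
```

```bash
python3 st.py 448.4 -24.7 90
```

```text
t 23.4667 pos [448.9 -23.4 146.6] yaw 0.15 tilt [-0.01 -0.  ] F [-0.4  0.3 -0.9] op 39.7 g 50.476540862582624
units [-0.03 -0.01  1.42] tips 72.6
```

drive_tool --series '[0, 0, 0, 0, 0, 0.5, 0, 0, 0, 0, 0, 0, 0.5, 0, 0, 0, 0, 0, 0, 0.25, 0, 0, 0, 0, 0, 0, 0.1, 0, 0, 0, 0, 0, 0, 0.05, 0, 0, 0, 0, 0, 0, 0, 0, 0, 0, 0, 0, 0, 0, 0, 0, 0, 0, 0, 0, 0, 0, 0, 0, 0, 0, 0, 0, 0]'

```text
t: 24.22
ee_pos: [449.2, -24.4, 91.3]
eef_rot: [[-0.001, 1.0, 0.001], [1.0, 0.001, 0.0], [0.0, 0.001, -1.0]]
ft_force: [-0.7, 0.4, -1.0]
opening: 40.1
grip_force: 50.5
```

```bash
python3 st.py 448.4 -24.7 89
```

```text
t 24.2167 pos [449.2 -24.4  91.3] yaw 0.03 tilt [0.08 0.02] F [-0.7  0.4 -1. ] op 40.1 g 50.46421485487372
units [-0.01 -0.02  0.06] tips 72.6
```

drive_tool --series '[0, 0, 0, 0, -0.02, 0.04, 0, 0, 0, 0, 0, 0, 0, 0, 0, 0, 0, 0, 0, 0, 0, 0, 0, 0, 0, 0, 0, 1, 0, 0, 0, 0, 0, 0, 1, 0, 0, 0, 0, 0, 0, 1, 0, 0, 0, 0, 0, 0, 1, 0, 0, 0, 0, 0, 0, 1, 0, 0, 0, 0, 0, -0.4, 1, 0, 0, 0, 0, 0, -0.8, 1, 0, 0, 0, 0, 0, -0.8, 1, 0, 0, 0, 0, 0, 0, 1]'

```text
t: 25.22
ee_pos: [451.4, -24.7, 173.3]
eef_rot: [[-0.0, 1.0, 0.009], [1.0, 0.0, 0.002], [0.002, 0.009, -1.0]]
ft_force: [1.1, 1.0, -0.2]
opening: 85.5
grip_force: 0.0
```

```bash
python3 st.py 431.5 275.5 160
```

```text
t 25.2167 pos [451.4 -24.7 173.3] yaw 0.02 tilt [0.5  0.11] F [ 1.1  1.  -0.2] op 85.5 g 0.0
units [ 7.5  -0.5   0.34] tips 72.6
```

drive_tool --series '[0, 0, 0, 0.75, -0.04, 0, 1, 0, 0, 0, 0.75, -0.04, 0, 1, 0, 0, 0, 0.75, -0.04, 0, 1, 0, 0, 0, 0.75, -0.04, 0, 1, 0, 0, 0, 0.75, -0.04, 0, 1, 0, 0, 0, 0.75, -0.04, 0, 1, 0, 0, 0, 0.75, -0.04, 0, 1, 0, 0, 0, 0.75, -0.04, 0.2, 1, 0, 0, 0, 0.75, -0.04, 0.4, 1, 0, 0, 0, 0.75, -0.04, 0.4, 1, 0, 0, 0, 0, 0, 0, 1, 0, 0, 0, 0, 0, 0, 1, 0, 0, 0, 0, 0, 0, 1, 0, 0, 0, 0, 0, 0, 1, 0, 0, 0, 0, 0, 0, 1, 0, 0, 0, 0, 0, 0, 1]'

```text
t: 26.55
ee_pos: [432.2, 274.3, 129.6]
eef_rot: [[0.002, 1.0, 0.0], [1.0, -0.002, 0.001], [0.001, 0.0, -1.0]]
ft_force: [-0.1, -0.0, 0.2]
opening: 85.2
grip_force: 0.0
```

```bash
python3 st.py 431.5 275.5 80; python3 -c "
from h import *
import pickle
c=cam('side');pickle.dump(c,open('side2.pkl','wb'));u,v=map(int,proj(c,[449,-23,0]));print(u-20,v-20);a=cv2.resize(c['img'][v-20:v+20,u-20:u+20],None,fx=10,fy=10,interpolation=2)
c=cam('top');pickle.dump(c,open('top2.pkl','wb'));u,v=map(int,proj(c,[449,-23,0]));print(u-20,v-20);b=cv2.resize(c['img'][v-20:v+20,u-20:u+20],None,fx=10,fy=10,interpolation=2)
for t in(a,b):
  for i in range(40): cv2.line(t,(i*10,0),(i*10,10 if i%5==0 else 4),(0,0,255));cv2.line(t,(0,i*10),(10 if i%5==0 else 4,i*10),(0,0,255))
cv2.imwrite('pics/e.png',np.hstack([a,b]))"
```

```text
t 26.55 pos [432.2 274.3 129.6] yaw -0.12 tilt [0.02 0.03] F [-0.1 -0.   0.2] op 85.2 g 0.0
units [ 0.03 -0.02  1.24] tips 72.6
202 163
219 184
```

View pics/e.png

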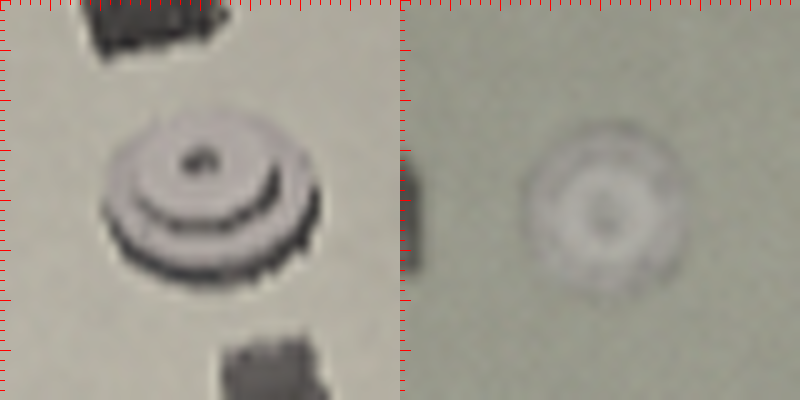

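drive_tool --series '[0, 0, 0, 0.02, -0.01, 0.5, 1, 0, 0, 0, 0, 0, 0.5, 1, 0, 0, 0, 0, 0, 0.24, 1, 0, 0, 0, 0, 0, 0, 1, 0, 0, 0, 0, 0, 0, 1, 0, 0, 0, 0, 0, 0, 0, 0, 0, 0, 0, 0, 0, 0, 0, 0, 0, 0, 0, 0, 0, 0, 0, 0, 0, 0, 0, 0, 0, 0, 0, 0, 0, 0, 0, 0, 0, 0, 0, 0, 0, 0, 0, 0, 0, 0, 0, 0, 0, 0, 0, 0, 0, 0, 0, 0, 0, 0, 0, 0, 0, 0, 0, 0, 0, 0, 0, 0, 0, 0]' --force 25

```text
t: 27.9
ee_pos: [431.8, 276.7, 80.3]
eef_rot: [[-0.0, 1.0, 0.001], [1.0, 0.0, 0.001], [0.001, 0.001, -1.0]]
ft_force: [-1.0, -0.3, 6.8]
opening: 40.4
grip_force: 25.3
```

drive_tool --series '[0, 0, 0, 0, 0, 0, 1, 0, 0, 0, 0, 0, 0, 1, 0, 0, 0, 0, 0, 0, 1, 0, 0, 0, 0, 0, 0, 1, 0, 0, 1, 0, 0, 0, 1, 0, 0, 1, 0, 0, 0, 1, 0, 0, 1, 0, 0, 0, 1, 0, 0, 1, 0, 0, 0, 1, 0, 0, 1, 0, 0, 0, 1, 0, 0, 1, 0, 0, 0, 1, 0, 0, 1, 0, 0, 0, 1, 0, 0, 1, 0, 0, 0, 1, 0, 0, 1, 0, 0, 0, 1, 0, 0, 1, 0, 0, 0, 1, 0, 0, 1, 0, 0, 0, 1, 0, 0, 1, 0, 0, 0, 1, 0, 0, 1, 0, 0, 0, 1, 0, 0, 1, 0, 0, 0, 1, 0, 0, 1, 0, 0, 0, 1, 0, 0, 1, 0, 0, 0, 1]'

```text
t: 29.57
ee_pos: [431.1, 276.4, 79.2]
eef_rot: [[0.985, 0.17, -0.0], [0.17, -0.985, -0.0], [-0.0, 0.0, -1.0]]
ft_force: [-0.6, 0.0, -0.2]
opening: 85.4
grip_force: 0.0
```

drive_tool --series '[0, 0, 1, 0, 0, 0, 1, 0, 0, 1, 0, 0, 0, 1, 0, 0, 0, 0, 0, 0, 1, 0, 0, 0, 0, 0, 0, 1, 0, 0, 0, 0, 0, 0, 1, 0, 0, 0, 0, 0, 0, 1]'

```text
t: 30.07
ee_pos: [431.3, 276.4, 79.4]
eef_rot: [[1.0, 0.002, -0.0], [0.002, -1.0, 0.0], [-0.0, -0.0, -1.0]]
ft_force: [0.0, -0.3, 0.6]
opening: 85.0
grip_force: 0.0
```

```bash
python3 st.py 431.5 275.5 80;python3 -c "
from disc import *
run('disc',(124,289,122,298),(219,184),(101,320,108,286),(202,163),10)
run('ring',(155,259,np.nan,np.nan),(219,184),(133,281,np.nan,236),(202,163),10,14)"
```

```text
t 30.0667 pos [431.3 276.4  79.4] yaw -89.91 tilt [-0.01  0.01] F [ 0.  -0.3  0.6] op 85.0 g 0.0
units [ 0.01  0.02 -0.01] tips 72.6
disc [449.35 -22.88] [ 0.11  0.49  0.24 -0.42  0.3  -0.57 -0.64  0.03]
ring [449.15 -23.17] [-0.37  0.77  0.    0.    0.19 -0.27  0.   -0.41]
```

drive_tool --series '[0, 0, 0, 0, 0, 0, 0, 0, 0, 0, 0, 0, 0, 0, 0, 0, 0, 0, 0, 0, 0, 0, 0, 0, 0, 0, 0, 0, 0, 0, 0, 0, 0, 0, 0, 0, 0, 0, 0, 0, 0, 0, 0, 0, 0, 0, 0, 0, 0, 0, 0, 0, 0, 0, 0, 0, 0, 0, 0, 0, 0, 0, 0, 0, 0, 0, 0, 0, 0, 0, 0, 0, 0, 0, 0, -0.4, 0, 0, 0, 0, 0, 0, -0.8, 0, 0, 0, 0, 0, 0, -0.8, 0]' --force 40

```text
t: 31.15
ee_pos: [429.8, 275.6, 158.9]
eef_rot: [[1.0, 0.0, -0.004], [0.0, -1.0, -0.003], [-0.004, 0.003, -1.0]]
ft_force: [1.0, 0.3, 0.7]
opening: 39.8
grip_force: 40.5
```

drive_tool --series '[0, 0, 0, 0.02, 0.3, 0, 0, 0, 0, 0, 0.04, 0.6, 0, 0, 0, 0, 0, 0.04, 0.7, 0, 0, 0, 0, 0, 0.04, 0.7, 0, 0, 0, 0, 0, 0.04, 0.7, 0, 0, 0, 0, 0, 0.04, 0.7, 0, 0, 0, 0, 0, 0.04, 0.7, 0, 0, 0, 0, 0, 0.04, 0.7, 0, 0, 0, 0, 0, 0.04, 0.7, 0, 0, 0, 0, 0, 0.04, 0.7, 0, 0, 0, 0, 0, 0.02, 0.6, 0, 0, 0, 0, 0, 0.02, 0.42, 0, 0, 0, 0, 0, 0, 0, 0, 0, 0, 0, 0, 0, 0, 0, 0, 0, 0, 0, 0, 0, 0, 0, 0, 0, 0, 0, 0, 0, 0, 0, 0, 0, 0, 0, 0, 0, 0, 0, 0, 0, 0, 0, 0]'

```text
t: 32.65
ee_pos: [448.3, -23.3, 159.3]
eef_rot: [[1.0, 0.003, -0.0], [0.003, -1.0, -0.0], [-0.0, 0.0, -1.0]]
ft_force: [0.3, 0.2, -0.9]
opening: 40.2
grip_force: 40.5
```

```bash
python3 st.py 448.3 -24.4 106; python3 -c "
from h import *
c=cam('side');u,v=map(int,proj(c,[448,-24,70]));cv2.imwrite('pics/f.png',cv2.resize(c['img'][v-35:v+35,u-40:u+40],None,fx=7,fy=7,interpolation=2))"
```

```text
t 32.65 pos [448.3 -23.3 159.3] yaw -89.84 tilt [-0.03 -0.  ] F [ 0.3  0.2 -0.9] op 40.2 g 40.467368960380554
units [0.   0.03 1.33] tips 72.6
```

View pics/f.png

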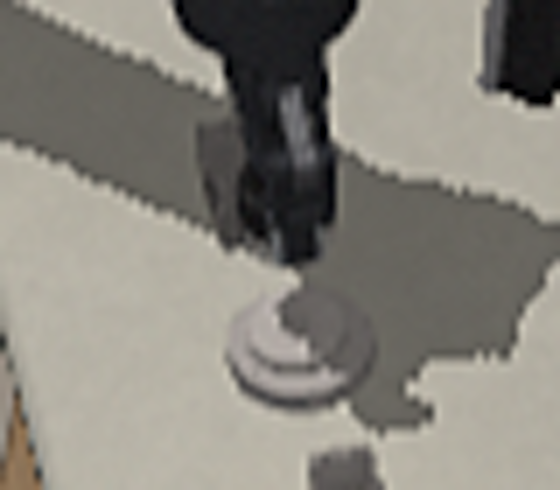

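drive_tool --series '[0, 0, 0, 0, 0, 0.5, 0, 0, 0, 0, 0, 0, 0.5, 0, 0, 0, 0, 0, 0, 0.25, 0, 0, 0, 0, 0, 0, 0.08, 0, 0, 0, 0, 0, 0, 0, 0, 0, 0, 0, 0, 0, 0, 0, 0, 0, 0, 0, 0, 0, 0, 0, 0, 0, 0, 0, 0, 0]'

```text
t: 33.37
ee_pos: [448.9, -24.4, 107.0]
eef_rot: [[1.0, 0.001, 0.002], [0.001, -1.0, 0.0], [0.002, -0.0, -1.0]]
ft_force: [-0.6, -0.3, -0.8]
opening: 40.0
grip_force: 40.5
```

```bash
python3 st.py 448.3 -24.4 104
```

```text
t 33.3667 pos [448.9 -24.4 107. ] yaw -89.97 tilt [0.09 0.  ] F [-0.6 -0.3 -0.8] op 40.0 g 40.46726167201996
units [-0.01 -0.    0.07] tips 72.6
```

drive_tool --series '[0, 0, 0, -0.01, 0, 0.03, 0, 0, 0, 0, 0, 0, 0.03, 0, 0, 0, 0, 0, 0, 0, 0, 0, 0, 0, 0, 0, 0, 0]'

```text
t: 33.7
ee_pos: [447.8, -24.4, 103.9]
eef_rot: [[1.0, 0.0, 0.0], [0.0, -1.0, 0.0], [0.0, -0.0, -1.0]]
ft_force: [0.4, 0.1, -0.7]
opening: 40.1
grip_force: 40.5
```

drive_tool --series '[0, 0, 0, 0.01, 0, 0.03, 0, 0, 0, 0, 0, 0, 0, 0, 0, 0, 0, 0, 0, 0, 0]'

```text
t: 33.95
ee_pos: [448.1, -24.6, 103.6]
eef_rot: [[1.0, 0.0, -0.001], [0.0, -1.0, 0.002], [-0.001, -0.002, -1.0]]
ft_force: [-3.5, 1.7, 13.7]
opening: 39.8
grip_force: 41.8
```

drive_tool --series '[0, 0, 0, 0, 0, -0.02, 0, 0, 0, 0, 0, 0, 0, 1, 0, 0, 0, 0, 0, 0, 1, 0, 0, 0, 0, 0, 0, 1, 0, 0, 0, 0, 0, 0, 1, 0, 0, 0, 0, 0, 0, 1, 0, 0, 0, 0, 0, 0, 1, 0, 0, 0, 0, 0, -0.3, 1, 0, 0, 0, 0, 0, -0.6, 1, 0, 0, 0, 0, 0, -0.8, 1, 0, 0, 0, 0, 0, -0.2, 1, 0, 0, 0, 0, 0, 0, 1]'

```text
t: 34.95
ee_pos: [449.9, -24.6, 181.4]
eef_rot: [[1.0, 0.001, 0.005], [0.001, -1.0, 0.0], [0.005, -0.0, -1.0]]
ft_force: [0.5, 0.1, -0.8]
opening: 85.5
grip_force: 0.0
```

```bash
python3 st.py 462.5 355.5 160
```

```text
t 34.95 pos [449.9 -24.6 181.4] yaw -89.96 tilt [0.27 0.02] F [ 0.5  0.1 -0.8] op 85.5 g 0.0
units [ 0.32 -9.5   0.54] tips 72.6
```

drive_tool --series '[0, 0, 0, 0.03, -0.79, 0, 1, 0, 0, 0, 0.03, -0.79, 0, 1, 0, 0, 0, 0.03, -0.79, 0, 1, 0, 0, 0, 0.03, -0.79, 0, 1, 0, 0, 0, 0.03, -0.79, 0, 1, 0, 0, 0, 0.03, -0.79, 0, 1, 0, 0, 0, 0.03, -0.79, 0, 1, 0, 0, 0, 0.03, -0.79, 0, 1, 0, 0, 0, 0.03, -0.79, 0.1, 1, 0, 0, 0, 0.03, -0.79, 0.1, 1, 0, 0, 0, 0.03, -0.79, 0.1, 1, 0, 0, 0, 0.03, -0.79, 0.1, 1, 0, 0, 0, 0, 0, 0, 1, 0, 0, 0, 0, 0, 0, 1, 0, 0, 0, 0, 0, 0, 1, 0, 0, 0, 0, 0, 0, 1, 0, 0, 0, 0, 0, 0, 1, 0, 0, 0, 0, 0, 0, 1]'

```text
t: 36.45
ee_pos: [462.7, 353.1, 163.5]
eef_rot: [[1.0, -0.003, -0.0], [-0.003, -1.0, 0.0], [-0.0, -0.0, -1.0]]
ft_force: [-0.5, -0.4, 0.7]
opening: 85.4
grip_force: 0.0
```

```bash
python3 st.py 462.5 355.5 76; python3 -c "
from h import *
from plant import r;print(r.get_state()['joint_positions'])
c=cam('top');a=c['img'][100:384,0:230]
s=cam('side');b=s['img'][:150,60:320]
o=np.zeros((600,800,3),np.uint8);o[:568,:460]=cv2.resize(a,None,fx=2,fy=2);o[:197,460:800]=cv2.resize(b,(340,197));
b=s['img'][150-75:265-20,185:285];o[200:578,460:760]=cv2.resize(b,(300,378)[:2]) if 0 else cv2.resize(s['img'][60:186,150:250],(300,378),interpolation=2);cv2.imwrite('pics/g.png',o)
for z in(0,400):print(hit(c,86,200,z),hit(c,86,245,z))"
```

```text
t 36.45 pos [462.7 353.1 163.5] yaw -90.15 tilt [-0.01  0.  ] F [-0.5 -0.4  0.7] op 85.4 g 0.0
units [-0.01 -0.06  2.19] tips 72.6
[-1.61497836  0.82883934  1.23064889  1.9110741  -0.89704071  1.09602266
 -1.57979089]
[476.33694671 590.48787602   0.        ] [298.774767  583.8491795   0.       ]
[440.39676676 392.3907376  400.        ] [314.7545346  387.69322459 400.        ]
```

View pics/g.png

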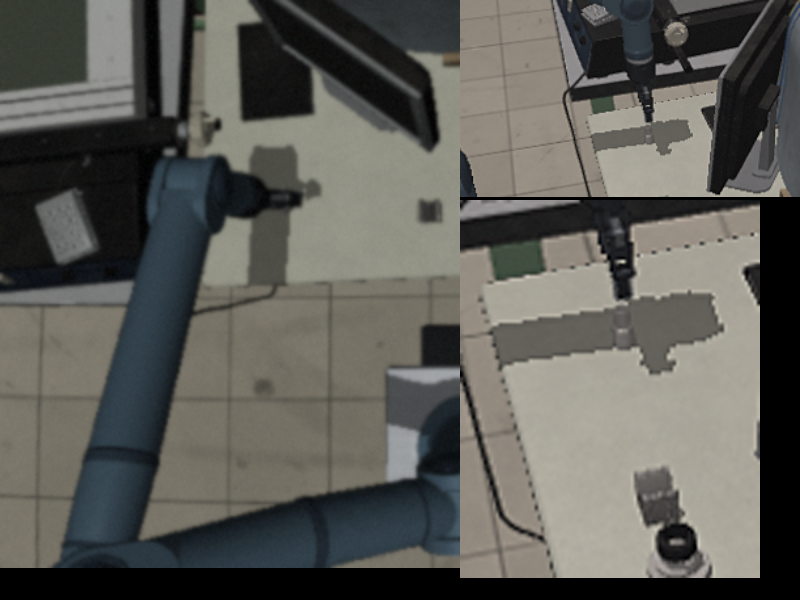

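drive_tool --series '[0, 0, 0, 0, -0.03, 0.4, 1, 0, 0, 0, 0, 0, 0.5, 1, 0, 0, 0, 0, 0, 0.5, 1, 0, 0, 0, 0, 0, 0.5, 1, 0, 0, 0, 0, 0, 0.27, 1, 0, 0, 0, 0, 0, 0, 1, 0, 0, 0, 0, 0, 0, 1, 0, 0, 0, 0, 0, 0, 0, 0, 0, 0, 0, 0, 0, 0, 0, 0, 0, 0, 0, 0, 0, 0, 0, 0, 0, 0, 0, 0, 0, 0, 0, 0, 0, 0, 0, 0, 0, 0, 0, 0, 0, 0, 0, 0, 0, 0, 0, 0, 0, 0, 0, 0, 0, 0, 0, 0, 0, 0, 0, 0, 0, 0, 0, 0, 0, 0, 0, 0, 0, 0]' --force 25

```text
t: 37.97
ee_pos: [462.8, 356.1, 77.3]
eef_rot: [[1.0, 0.0, 0.0], [0.0, -1.0, 0.001], [0.0, -0.001, -1.0]]
ft_force: [-1.4, 0.4, 4.3]
opening: 24.9
grip_force: 25.0
```

drive_tool --series '[0, 0, 0, 0, 0, 0, 0, 0, 0, 0, 0, 0, 0, 0, 0, 0, 0, 0, 0, 0, 0]'

```text
t: 38.22
ee_pos: [462.8, 356.1, 77.3]
eef_rot: [[1.0, 0.0, 0.0], [0.0, -1.0, 0.001], [0.0, -0.001, -1.0]]
ft_force: [-0.1, -0.1, 5.8]
opening: 25.2
grip_force: 25.0
```

drive_tool --series '[0, 0, 0, 0, 0, 0, 0.7, 0, 0, 0, 0, 0, 0, 0.7, 0, 0, 0, 0, 0, 0, 0.7, 0, 0, 0, 0, 0, 0, 0.7, 0, 0, -1, 0, 0, 0, 0.7, 0, 0, -1, 0, 0, 0, 0.7, 0, 0, -1, 0, 0, 0, 0.7, 0, 0, -1, 0, 0, 0, 0.7, 0, 0, -1, 0, 0, 0, 0.7, 0, 0, -1, 0, 0, 0, 0.7, 0, 0, -1, 0, 0, 0, 0.7, 0, 0, -1, 0, 0, 0, 0.7, 0, 0, -1, 0, 0, 0, 0.7, 0, 0, -1, 0, 0, 0, 0.7, 0, 0, -1, 0, 0, 0, 0.7, 0, 0, -1, 0, 0, 0, 0.7, 0, 0, -1, 0, 0, 0, 0.7, 0, 0, -1, 0, 0, 0, 0.7, 0, 0, -1, 0, 0, 0, 0.7, 0, 0, -1, 0, 0, 0, 0.7]'

```text
t: 39.88
ee_pos: [462.4, 355.7, 76.5]
eef_rot: [[0.169, 0.986, -0.0], [0.986, -0.169, -0.0], [-0.0, -0.0, -1.0]]
ft_force: [-0.6, -0.0, 0.2]
opening: 59.7
grip_force: 0.0
```

drive_tool --series '[0, 0, -1, 0, 0, 0, 0.7, 0, 0, -1, 0, 0, 0, 0.7, 0, 0, 0, 0, 0, 0, 0.7, 0, 0, 0, 0, 0, 0, 0.7, 0, 0, 0, 0, 0, 0, 0.7, 0, 0, 0, 0, 0, 0, 0, 0, 0, 0, 0, 0, 0, 0, 0, 0, 0, 0, 0, 0, 0, 0, 0, 0, 0, 0, 0, 0, 0, 0, 0, 0, 0, 0, 0, 0, 0, 0, 0, 0, 0, 0, 0, 0, 0, 0, 0, 0, 0, 0, 0, 0, 0, 0, 0, 0, 0, 0, 0, 0, 0, 0, 0, 0, 0, 0, 0, 0, 0, 0]' --force 40

```text
t: 41.13
ee_pos: [462.6, 356.0, 76.8]
eef_rot: [[-0.0, 1.0, 0.0], [1.0, 0.0, 0.0], [0.0, 0.0, -1.0]]
ft_force: [0.2, 0.2, 1.5]
opening: 24.5
grip_force: 39.5
```

```bash
python3 st.py 444.7 165.4 78
```

```text
t 41.1333 pos [462.6 356.   76.8] yaw 0.02 tilt [0.01 0.01] F [0.2 0.2 1.5] op 24.5 g 39.468549366574734
units [-4.76 -0.45 -0.03] tips 72.6
```

drive_tool --series '[0, 0, 0, 0, 0, -0.4, 0, 0, 0, 0, 0, 0, -0.5, 0, 0, 0, 0, -0.3, -0.03, 0, 0, 0, 0, 0, -0.6, -0.06, 0, 0, 0, 0, 0, -0.7, -0.06, 0, 0, 0, 0, 0, -0.7, -0.06, 0, 0, 0, 0, 0, -0.7, -0.06, 0, 0, 0, 0, 0, -0.7, -0.06, 0, 0, 0, 0, 0, -0.6, -0.06, 0, 0, 0, 0, 0, -0.46, -0.06, 0, 0, 0, 0, 0, 0, 0, 0, 0, 0, 0, 0, 0, 0, 0, 0, 0, 0, 0, 0, 0, 0, 0, 0, 0, 0, 0, 0, 0, 0, 0, 0, 0, 0, 0, 0, 0, 0, 0, 0, 0, 0, 0, 0, 0, 0, 0, 0, 0, 0, 0, 0]'

```text
validation failed for argument at $.se...
```

```bash
python3 st.py 444.7 165.4 78
```

```text
t 41.1333 pos [462.6 356.   76.8] yaw 0.02 tilt [0.01 0.01] F [0.2 0.2 1.5] op 24.5 g 39.468549366574734
units [-4.76 -0.45 -0.03] tips 72.6
```

Row 3 was one number short; rewriting it.

drive_tool --series '[0, 0, 0, 0, 0, -0.4, 0, 0, 0, 0, 0, 0, -0.5, 0, 0, 0, 0, -0.3, -0.03, 0, 0, 0, 0, 0, -0.6, -0.06, 0, 0, 0, 0, 0, -0.7, -0.06, 0, 0, 0, 0, 0, -0.7, -0.06, 0, 0, 0, 0, 0, -0.7, -0.06, 0, 0, 0, 0, 0, -0.7, -0.06, 0, 0, 0, 0, 0, -0.6, -0.06, 0, 0, 0, 0, 0, -0.46, -0.06, 0, 0, 0, 0, 0, 0, 0, 0, 0, 0, 0, 0, 0, 0, 0, 0, 0, 0, 0, 0, 0, 0, 0, 0, 0, 0, 0, 0, 0, 0, 0, 0, 0, 0, 0, 0, 0, 0, 0, 0, 0]'

```text
validation failed for argument at $.se...
```

```bash
python3 st.py 444.7 165.4 77.5
```

```text
t 41.1333 pos [462.6 356.   76.8] yaw 0.02 tilt [0.01 0.01] F [0.2 0.2 1.5] op 24.5 g 39.468549366574734
units [-4.76 -0.45 -0.02] tips 72.6
```

drive_tool --series '[0, 0, 0, 0, 0, -0.4, 0, 0, 0, 0, 0, 0, -0.5, 0, 0, 0, 0, -0.3, -0.03, 0, 0, 0, 0, 0, -0.6, -0.06, 0, 0, 0, 0, 0, -0.7, -0.06, 0, 0, 0, 0, 0, -0.7, -0.06, 0, 0, 0, 0, 0, -0.7, -0.06, 0, 0, 0, 0, 0, -0.7, -0.06, 0, 0, 0, 0, 0, -0.6, -0.06, 0, 0, 0, 0, 0, -0.46, -0.06, 0, 0, 0, 0, 0, 0, 0, 0, 0, 0, 0, 0, 0, 0, 0, 0, 0, 0, 0, 0, 0, 0, 0, 0, 0, 0, 0, 0, 0, 0, 0, 0, 0, 0, 0, 0, 0]'

```text
t: 42.38
ee_pos: [444.7, 167.0, 112.7]
eef_rot: [[-0.003, 1.0, 0.0], [1.0, 0.003, 0.0], [0.0, 0.0, -1.0]]
ft_force: [-0.2, 1.1, -1.1]
opening: 24.3
grip_force: 39.5
```

```bash
python3 st.py 444.7 165.4 77.5
```

```text
t 42.3833 pos [444.7 167.  112.7] yaw 0.17 tilt [0.02 0.02] F [-0.2  1.1 -1.1] op 24.3 g 39.52359844814055
units [-0.04 -0.    0.88] tips 72.6
```

drive_tool --series '[0, 0, 0, -0.01, 0, 0.4, 0, 0, 0, 0, 0, 0, 0.3, 0, 0, 0, 0, 0, 0, 0.15, 0, 0, 0, 0, 0, 0, 0, 0, 0, 0, 0, 0, 0, 0, 0, 0, 0, 0, 0, 0, 0, 0, 0, 0, 0, 0, 0, 0, 0]'

```text
t: 42.97
ee_pos: [445.1, 165.4, 79.2]
eef_rot: [[-0.001, 1.0, 0.001], [1.0, 0.001, 0.001], [0.001, 0.001, -1.0]]
ft_force: [0.1, -0.2, -1.4]
opening: 24.5
grip_force: 39.5
```

```bash
python3 st.py 444.7 165.4 76.8
```

```text
t 42.9667 pos [445.1 165.4  79.2] yaw 0.03 tilt [0.06 0.03] F [ 0.1 -0.2 -1.4] op 24.5 g 39.50787027832121
units [-0.   -0.01  0.06] tips 72.6
```

drive_tool --series '[0, 0, 0, 0, 0, 0.04, 0, 0, 0, 0, 0, 0, 0, 0, 0, 0, 0, 0, 0, 0, 0, 0, 0, 0, 0, 0, 0, 0]'

```text
t: 43.3
ee_pos: [444.6, 165.2, 77.2]
eef_rot: [[-0.0, 1.0, 0.0], [1.0, 0.0, 0.0], [0.0, 0.0, -1.0]]
ft_force: [0.8, -0.5, -1.5]
opening: 24.3
grip_force: 39.5
```

drive_tool --series '[0, 0, 0, 0, 0, 0.02, 0, 0, 0, 0, 0, 0, 0, 0, 0, 0, 0, 0, 0, 0, 0, 0, 0, 0, 0, 0, 0, 0.7, 0, 0, 0, 0, 0, 0, 0.7, 0, 0, 0, 0, 0, 0, 0.7, 0, 0, 0, 0, 0, 0, 0.7, 0, 0, 0, 0, 0, 0, 0.7, 0, 0, 0, 0, 0, -0.3, 0.7, 0, 0, 0, 0, 0, -0.6, 0.7, 0, 0, 0, 0, 0, -0.8, 0.7, 0, 0, 0, 0, 0, -0.6, 0.7, 0, 0, 0, 0, 0, -0.2, 0.7]'

```text
t: 44.38
ee_pos: [446.5, 165.5, 179.1]
eef_rot: [[0.0, 1.0, 0.004], [1.0, -0.0, 0.003], [0.003, 0.004, -1.0]]
ft_force: [0.5, 0.3, -0.2]
opening: 59.8
grip_force: 0.0
```

drive_tool --series '[0, 0, 0, -0.78, 0.12, 0, 0.7, 0, 0, 0, -0.78, 0.12, 0, 0.7, 0, 0, 0, -0.78, 0.12, 0, 0.7, 0, 0, 0, -0.78, 0.12, 0, 0.7, 0, 0, 0, -0.78, 0.12, 0, 0.7, 0, 0, 0, -0.78, 0.12, 0, 0.7, 0, 0, 0, -0.78, 0.12, 0, 0.7, 0, 0, 0, -0.78, 0.12, 0, 0.7, 0, 0, 0, -0.78, 0.12, 0, 0.7, 0, 0, 0, -0.78, 0.12, 0, 0.7, 0, 0, 0, -0.78, 0.12, 0, 0.7, 0, 0, 0, -0.78, 0.12, 0, 0.7, 0, 0, 0, -0.78, 0.12, 0, 0.7, 0, 0, 0, -0.78, 0.12, 0, 0.7, 0, 0, 0, -0.78, 0.12, 0, 0.7, 0, 0, 0, -0.78, 0.12, 0, 0.7, 0, 0, 0, -0.78, 0.12, 0, 0.7, 0, 0, 0, -0.78, 0.12, 0, 0.7, 0, 0, 0, -0.71, 0.1, 0, 0.7]'

```text
t: 45.97
ee_pos: [534.8, -426.4, 175.0]
eef_rot: [[-0.0, 1.0, -0.001], [1.0, 0.0, 0.001], [0.001, -0.001, -1.0]]
ft_force: [0.5, 0.2, 0.4]
opening: 59.9
grip_force: 0.0
```

drive_tool --series '[0, 0, 0, 0, 0, 0, 0.8, 0, 0, 0, 0, 0, 0, 0.8, 0, 0, 0, 0, 0, 0, 0.8, 0, 0, 0, 0, 0, 0, 0.8, 0, 0, 0, 0, 0, 0, 0.8, 0, 0, 0, 0, 0, 0, 0.8]'

```text
t: 46.47
ee_pos: [535.9, -423.0, 176.0]
eef_rot: [[-0.003, 1.0, 0.0], [1.0, 0.003, 0.001], [0.001, 0.0, -1.0]]
ft_force: [0.0, -0.7, -0.1]
opening: 68.7
grip_force: 0.0
```

```bash
python3 st.py 532.5 -425.5 75; python3 -c "
from h import *
import pickle
o=np.zeros((520,760,3),np.uint8)
for i,n in enumerate(('side','top')):
  c=cam(n);pickle.dump(c,open(n+'3.pkl','wb'))
  for j,(p,w) in enumerate((([448.6,-24,20],26),([445,166,20],26),([533,-425,30],26))):
    u,v=proj(c,p).astype(int);u-=13;v-=13;print(n,j,u,v)
    t=cv2.resize(c['img'][v:v+26,u:u+26],(250,250) if 0 else (260,260),interpolation=2)
    for k in range(0,26): L=10 if k%5==0 else 4;cv2.line(t,(k*10,0),(k*10,L),(0,0,255));cv2.line(t,(0,k*10),(L,k*10),(0,0,255))
    o[i*260:i*260+260,j*250:j*250+250]=t[:,:250]
cv2.imwrite('pics/h.png',o)"
```

```text
t 46.4667 pos [ 535.9 -423.   176. ] yaw 0.15 tilt [0.   0.08] F [ 0.  -0.7 -0.1] op 68.7 g 0.0
units [-0.07 -0.09  2.52] tips 72.6
side 0 209 166
side 1 196 125
side 2 273 268
top 0 226 191
top 1 177 193
top 2 330 167
```

View pics/h.png

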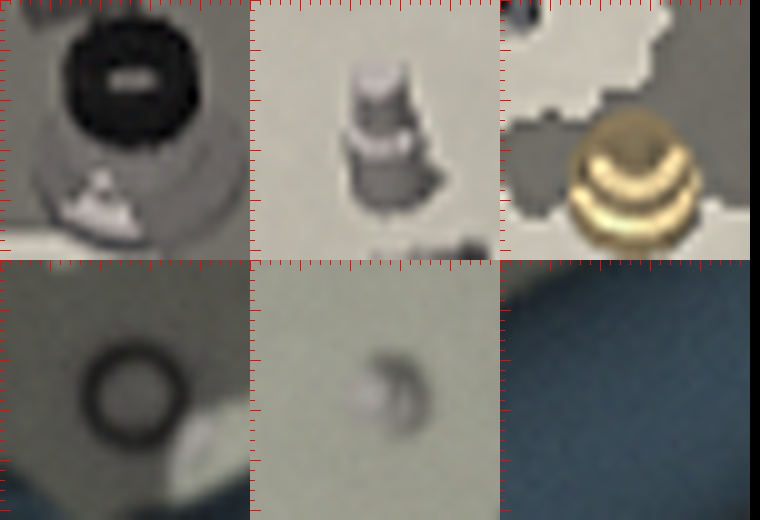

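```bash
python3 -c "
from disc import *
N=np.nan
run('loupe',(80,190,80,192),(226,191),(63,201,12,N),(209,166),10,24)
run('shaft',(N,181,91,177),(177,193),(97,N,60,213),(196,125),10)"; python3 st.py 532.5 -425.5 75
```

```text
loupe [448.4  -24.59] [ 0.29  0.57 -0.28  0.   -0.33 -0.06 -0.88  0.  ]
shaft [445.73 165.39] [ 0.    0.26  0.72 -0.67 -0.01  0.   -0.52  0.18]
t 46.5667 pos [ 535.7 -423.6  176.3] yaw 0.11 tilt [0.01 0.04] F [0.6 0.7 0.7] op 68.0 g 0.0
units [-0.05 -0.08  2.53] tips 72.6
```

drive_tool --series '[0, 0, 0, -0.03, -0.04, 0.4, 0.9, 0, 0, 0, 0, 0, 0.6, 0.9, 0, 0, 0, 0, 0, 0.6, 0.9, 0, 0, 0, 0, 0, 0.5, 0.9, 0, 0, 0, 0, 0, 0, 0.9, 0, 0, 0, 0, 0, 0, 0.9, 0, 0, 0, 0, 0, 0, 0.9, 0, 0, 0, 0, 0, 0, 0.9]'

```text
t: 47.23
ee_pos: [534.2, -427.2, 94.0]
eef_rot: [[-0.0, 1.0, 0.002], [1.0, 0.0, -0.002], [-0.002, 0.002, -1.0]]
ft_force: [0.1, -0.3, -0.2]
opening: 76.7
grip_force: 0.0
```

```bash
python3 st.py 532.5 -425.5 75
```

```text
t 47.2333 pos [ 534.2 -427.2   94. ] yaw 0.01 tilt [ 0.12 -0.13] F [ 0.1 -0.3 -0.2] op 76.7 g 0.0
units [ 0.04 -0.04  0.47] tips 72.6
```

drive_tool --series '[0, 0, 0, 0.04, -0.04, 0.3, 0.9, 0, 0, 0, 0, 0, 0.17, 0.9, 0, 0, 0, 0, 0, 0, 0.9, 0, 0, 0, 0, 0, 0, 0.9, 0, 0, 0, 0, 0, 0, 0, 0, 0, 0, 0, 0, 0, 0, 0, 0, 0, 0, 0, 0, 0, 0, 0, 0, 0, 0, 0, 0, 0, 0, 0, 0, 0, 0, 0, 0, 0, 0, 0, 0, 0, 0, 0, 0, 0, 0, 0, 0, 0, 0, 0, 0, 0, 0, 0, 0, 0, 0, 0, 0, 0, 0, 0, 0, 0, 0, 0, 0, 0, 0]' --force 25

```text
t: 48.4
ee_pos: [532.0, -424.7, 74.0]
eef_rot: [[-0.0, 1.0, 0.0], [1.0, 0.0, -0.0], [-0.0, 0.0, -1.0]]
ft_force: [-1.4, 1.3, 5.0]
opening: 31.4
grip_force: 25.3
```

drive_tool --series '[0, 0, 0, 0, 0, 0, 0.8, 0, 0, 0, 0, 0, 0, 0.8, 0, 0, 0, 0, 0, 0, 0.8, 0, 0, 0, 0, 0, 0, 0.8, 0, 0, 1, 0, 0, 0, 0.8, 0, 0, 1, 0, 0, 0, 0.8, 0, 0, 1, 0, 0, 0, 0.8, 0, 0, 1, 0, 0, 0, 0.8, 0, 0, 1, 0, 0, 0, 0.8, 0, 0, 1, 0, 0, 0, 0.8, 0, 0, 1, 0, 0, 0, 0.8, 0, 0, 1, 0, 0, 0, 0.8, 0, 0, 1, 0, 0, 0, 0.8, 0, 0, 1, 0, 0, 0, 0.8, 0, 0, 1, 0, 0, 0, 0.8, 0, 0, 1, 0, 0, 0, 0.8, 0, 0, 1, 0, 0, 0, 0.8, 0, 0, 1, 0, 0, 0, 0.8, 0, 0, 1, 0, 0, 0, 0.8, 0, 0, 1, 0, 0, 0, 0.8]'

```text
t: 50.07
ee_pos: [532.2, -424.1, 73.1]
eef_rot: [[0.985, 0.17, -0.0], [0.17, -0.985, 0.0], [-0.0, -0.0, -1.0]]
ft_force: [0.2, -0.1, 0.4]
opening: 68.1
grip_force: 0.0
```

drive_tool --series '[0, 0, 1, 0, 0, 0, 0.8, 0, 0, 1, 0, 0, 0, 0.8, 0, 0, 0, 0, 0, 0, 0.8, 0, 0, 0, 0, 0, 0, 0.8, 0, 0, 0, 0, 0, 0, 0.8, 0, 0, 0, 0, 0, 0, 0, 0, 0, 0, 0, 0, 0, 0, 0, 0, 0, 0, 0, 0, 0, 0, 0, 0, 0, 0, 0, 0, 0, 0, 0, 0, 0, 0, 0, 0, 0, 0, 0, 0, 0, 0, 0, 0, 0, 0, 0, 0, 0, 0, 0, 0, 0, 0, 0, 0, 0, 0, 0, 0, 0, 0, 0, 0, 0, 0, 0, 0, 0, 0]' --force 40

```text
t: 51.32
ee_pos: [532.1, -424.7, 73.9]
eef_rot: [[1.0, 0.0, 0.0], [0.0, -1.0, -0.001], [0.0, 0.001, -1.0]]
ft_force: [-0.1, -0.2, 3.9]
opening: 31.9
grip_force: 40.1
```

```bash
python3 st.py 451.4 -214.5 120
```

```text
t 51.3167 pos [ 532.1 -424.7   73.9] yaw -89.98 tilt [ 0.02 -0.03] F [-0.1 -0.2  3.9] op 31.9 g 40.059141889214516
units [-2.02 -5.26 -1.16] tips 72.6
```

drive_tool --series '[0, 0, 0, 0, 0, -0.4, 0, 0, 0, 0, 0, 0, -0.7, 0, 0, 0, 0, -0.12, -0.3, 0, 0, 0, 0, 0, -0.23, -0.6, 0, 0, 0, 0, 0, -0.27, -0.7, 0, 0, 0, 0, 0, -0.27, -0.7, 0, 0, 0, 0, 0, -0.27, -0.7, 0, 0, 0, 0, 0, -0.27, -0.7, 0, 0, 0, 0, 0, -0.27, -0.7, 0, 0, 0, 0, 0, -0.2, -0.5, 0, 0, 0, 0, 0, -0.12, -0.36, 0, 0, 0, 0, 0, 0, 0, 0, 0, 0, 0, 0, 0, 0, 0, 0, 0, 0, 0, 0, 0, 0, 0, 0, 0, 0, 0, 0, 0, 0, 0, 0, 0, 0, 0, 0, 0, 0, 0]'

```text
validation failed for argument at $.se...
```

```bash
python3 st.py 451.4 -214.5 76
```

```text
t 51.3167 pos [ 532.1 -424.7   73.9] yaw -89.98 tilt [ 0.02 -0.03] F [-0.1 -0.2  3.9] op 31.9 g 40.059141889214516
units [-2.02 -5.26 -0.06] tips 72.6
```

drive_tool --series '[0, 0, 0, 0, 0, -0.4, 0, 0, 0, 0, 0, 0, -0.7, 0, 0, 0, 0, -0.12, -0.3, 0, 0, 0, 0, 0, -0.23, -0.6, 0, 0, 0, 0, 0, -0.27, -0.7, 0, 0, 0, 0, 0, -0.27, -0.7, 0, 0, 0, 0, 0, -0.27, -0.7, 0, 0, 0, 0, 0, -0.27, -0.7, 0, 0, 0, 0, 0, -0.27, -0.7, 0, 0, 0, 0, 0, -0.2, -0.5, 0, 0, 0, 0, 0, -0.12, -0.36, 0, 0]'

```text
t: 52.23
ee_pos: [449.5, -211.1, 117.1]
eef_rot: [[1.0, 0.001, -0.002], [0.001, -1.0, 0.004], [-0.002, -0.004, -1.0]]
ft_force: [0.1, -0.4, -0.7]
opening: 31.8
grip_force: 40.0
```

drive_tool --series '[0, 0, 0, 0, 0, 0, 0, 0, 0, 0, 0, 0, 0, 0, 0, 0, 0, 0, 0, 0, 0, 0, 0, 0, 0, 0, 0, 0, 0, 0, 0, 0, 0, 0, 0, 0, 0, 0, 0, 0, 0, 0]'

```text
t: 52.73
ee_pos: [451.2, -215.2, 117.7]
eef_rot: [[1.0, -0.001, 0.0], [-0.001, -1.0, -0.001], [0.0, 0.001, -1.0]]
ft_force: [-0.2, -0.0, -0.4]
opening: 31.7
grip_force: 40.0
```

```bash
python3 st.py 451.4 -214.5 76
```

```text
t 52.7333 pos [ 451.2 -215.2  117.7] yaw -90.05 tilt [ 0.02 -0.05] F [-0.2 -0.  -0.4] op 31.7 g 39.9845473410096
units [ 0.   -0.02  1.04] tips 72.6
```

drive_tool --series '[0, 0, 0, 0, 0, 0.4, 0, 0, 0, 0, 0, 0, 0.4, 0, 0, 0, 0, 0, 0, 0.2, 0, 0, 0, 0, 0, 0, 0.04, 0, 0, 0, 0, 0, 0, 0, 0, 0, 0, 0, 0, 0, 0, 0, 0, 0, 0, 0, 0, 0, 0, 0, 0, 0, 0, 0, 0, 0]'

```text
t: 53.4
ee_pos: [451.5, -214.4, 76.5]
eef_rot: [[1.0, 0.0, 0.001], [0.0, -1.0, -0.001], [0.001, 0.001, -1.0]]
ft_force: [-0.1, -0.1, -2.5]
opening: 31.8
grip_force: 40.0
```

```bash
python3 st.py 451.4 -214.5 74
```

```text
t 53.4 pos [ 451.5 -214.4   76.5] yaw -89.98 tilt [ 0.06 -0.03] F [-0.1 -0.1 -2.5] op 31.8 g 39.97698051854968
units [-0.    0.    0.06] tips 72.6
```

Lower the last ~2 mm, release, rise clear.

drive_tool --series '[0, 0, 0, 0, 0, 0.04, 0, 0, 0, 0, 0, 0, 0, 0, 0, 0, 0, 0, 0, 0.02, 0, 0, 0, 0, 0, 0, 0, 0, 0, 0, 0, 0, 0, 0, 0, 0, 0, 0, 0, 0, 0, 0.8, 0, 0, 0, 0, 0, 0, 0.8, 0, 0, 0, 0, 0, 0, 0.8, 0, 0, 0, 0, 0, 0, 0.8, 0, 0, 0, 0, 0, 0, 0.8, 0, 0, 0, 0, 0, -0.3, 0.8, 0, 0, 0, 0, 0, -0.7, 0.8, 0, 0, 0, 0, 0, -1, 0.8, 0, 0, 0, 0, 0, -1, 0.8, 0, 0, 0, 0, 0, -0.5, 0.8]'

```text
t: 54.65
ee_pos: [452.1, -215.4, 217.3]
eef_rot: [[1.0, -0.0, 0.004], [-0.0, -1.0, -0.002], [0.004, 0.002, -1.0]]
ft_force: [1.0, 0.2, 1.1]
opening: 68.0
grip_force: 0.0
```

drive_tool --series '[0, 0, 0, 0, 0.8, 0, 0.8, 0, 0, 0, 0, 0.8, 0, 0.8, 0, 0, 0, 0, 0.8, 0, 0.8, 0, 0, 0, 0, 0.8, 0, 0.8, 0, 0, 0, 0, 0.8, 0, 0.8, 0, 0, 0, 0, 0, 0, 0.8, 0, 0, 0, 0, 0, 0, 0.8, 0, 0, 0, 0, 0, 0, 0.8, 0, 0, 0, 0, 0, 0, 0.8]'

```text
t: 55.4
ee_pos: [451.7, -372.5, 212.9]
eef_rot: [[1.0, 0.002, -0.0], [0.002, -1.0, 0.002], [-0.0, -0.002, -1.0]]
ft_force: [0.9, 0.3, 0.6]
opening: 68.7
grip_force: 0.0
```

```bash
python3 st.py; python3 -c "
from h import *
import pickle
o=np.zeros((600,780,3),np.uint8)
c=cam('side');pickle.dump(c,open('side4.pkl','wb'))
for j,p in enumerate(([452,-214,10],[449,-24,30])):
    u,v=proj(c,p).astype(int);u-=13;v-=13;print('side',u,v)
    t=cv2.resize(c['img'][v:v+26,u:u+26],(260,260),interpolation=2)
    for k in range(0,26): L=10 if k%5==0 else 4;cv2.line(t,(k*10,0),(k*10,L),(0,0,255));cv2.line(t,(0,k*10),(L,k*10),(0,0,255))
    o[:260,j*260:j*260+260]=t
o[262:600,:450]=cv2.resize(c['img'],(450,338))
c=cam('top');u,v=proj(c,[452,-214,10]).astype(int);u-=13;v-=13;print('top',u,v)
t=cv2.resize(c['img'][v:v+26,u:u+26],(260,260),interpolation=2)
for k in range(0,26): L=10 if k%5==0 else 4;cv2.line(t,(k*10,0),(k*10,L),(0,0,255));cv2.line(t,(0,k*10),(L,k*10),(0,0,255))
o[:260,520:]=t;o[262:510,450:780]=cv2.resize(c['img'],(330,248));cv2.imwrite('pics/i.png',o)"
```

```text
t 55.4 pos [ 451.7 -372.5  212.9] yaw -89.88 tilt [-0.03  0.1 ] F [0.9 0.3 0.6] op 68.7 g 0.0
side 224 215
side 209 164
top 275 189
```

View pics/i.png

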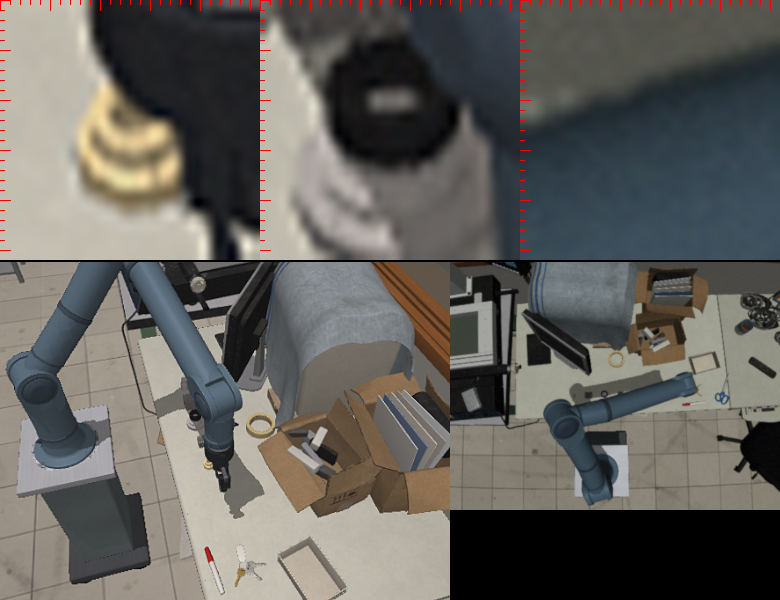

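```bash
python3 -c "
from disc import *
N=np.nan
x=run('bush',(N,N,N,N),(275,189),(78,N,N,211),(224,215),10)
if abs(x-[452,-213.8]).max()<4: print(r.finish_job())"
```

```text
bush [ 452.12 -213.72] [ 0.  0.  0.  0. -0.  0.  0.  0.]
the job is handed in; nothing more can be done
None
```

The row is set out and handed in after about 55 s: disc, ring and loupe stacked midway between the V-blocks, the shaft beyond the large one and the bushing beyond the small one, all upright and within about 1.5 mm of my targets in the camera fits (the bushing fit used a partly hidden view, two edges only); tape roll and keys were not touched.

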